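# Tip loose hex nuts through a funnel into the sample jar

### The arm

A 6-joint arm with a two-finger parallel gripper is mounted at the origin on the work surface. World frame = base frame: x ahead of the robot, y to its left, z up, the work surface at z = 0. Lengths are in m, angles in rad, forces in N, time in s.
With the tool pointing down it reaches from about 0.35 to 0.775 m from the base axis. Payload 7.3 kg.
Tool frame: the origin (TCP) lies midway between the tips of the shut fingers; the grasp point (between the pads) lies 19 mm behind it (robot.grip_depth is the z of the grasp point in the tool frame, in m); z points along the fingers, y is the line along which they close (so a half turn about z gives the same grasp; the last joint's range is limited). The gripper opens to 92 mm and grips with 3 to 60 N. Pads are 19 mm wide; open, the fingers measure 130 mm over their backs; the gripper's body (75 mm by 190 mm) begins 47 mm behind the grasp point.
Start: joints at [1.105, 0.342, 1.524, -0, 1.275, -0.146], TCP at [0.165, 0.498, 0.227] pointing down, gripper open.
Joint ranges: [-2.53, 2.53], [-0.77, 2.02], [0.04, 2.7], [-1, 4.14], [0.28, 2.66], [-3.11, 3.11]. Speed limits (rad/s): [2.57, 2.57, 3.14, 3.14, 3.14, 3.14].

### API

Orientations are given as [roll, pitch, yaw] about the fixed x, y, z axes, in that order (R = Rz(yaw) Ry(pitch) Rx(roll)).
In Python, from cell import robot, viewer gives the robot as it stands.
- The arm moves only by the tool step_arm, never from a script. Its argument "increments" is a list of rows, each an object with "delta_pos": the shift along the tool's x, y, z in cm, a list of three; "dr": the turn, a rotation vector about the tool's x, y, z in degrees, a list of three; "fingers": the closure, from -1 (fully open) to 1 (shut), so that 0 is half open. In form: [{"delta_pos": [tx, ty, tz], "dr": [wx, wy, wz], "fingers": fingers}, ...]. A call has exactly 5 rows; each row is the pose to reach, as a shift and turn from the pose commanded when the call began, along the tool's axes at that moment; what a row does not reach only later rows make up. A row lasts 1/8 s, in which the tool goes at most 62.5 mm and 10.7 degrees, less where a joint would pass 70% of its speed; a pose out of reach is approached as far as the arm can. A call with a gripper value outside its range is refused whole. The fingers move at their own pace and stop on an object; "newtons" is the grip in N (left out, the last holds). Time passes only in rows, so rows that repeat a pose let the fingers close, or fill a call up. It gives the time, the measured TCP pose, the force, the opening and the grip force at its end, in the units of the state.
- robot.observe(): the state, without advancing time (a new reading comes with each control period).
- viewer.read_camera(name): name is "side" or "top" or "wrist"; returns the picture (400x640x3 uint8, red, green, blue); there is no depth.
- viewer.camera_params(name): a dict with "K" (3x3 intrinsics, pixels), "k1" (the pictures are not rectified: a ray, as slopes to the right and down, at radius r is drawn at 1 + k1 r^2 times it, then the intrinsics apply), "T" (4x4, takes a point from camera to world coordinates). Camera axes: x right, y down, z forward; pixel columns grow to the right and rows downward; lengths in m; the calibration is good to about 2 mm. A picture is of the moment at which its call begins: read the wrist's pose just before it. camera_params takes no time and is no camera call; for the wrist camera it gives the pose at the moment of the call.
- robot.hand_in(): hands the job in; it is judged then, once.
The state is a dict: "time": time; "qpos": joint angles; "qvel": joint speeds; "joint_efforts": joint torques, N m; "tool_pos": TCP position; "tool_rot": TCP orientation; "contact_force": force on the tool from outside, world axes, zero at the start; "torque": the same for the moment, N m; "opening": finger opening in m; "grip_force": force on a finger pad.
Only numpy, scipy, OpenCV 4.12 (cv2) and the standard library are available. Lean on these libraries where they do the work, as an engineer would, in place of code of your own. Each camera call takes 0.05 s, during which the arm holds its last target. There are 200 camera calls.

### The job

Take the board eraser off the funnel and lay it flat on the desk. Then draw the scoop of hex nuts out from under the wooden bridge shelf, tip all five nuts through the funnel into the jar, and stand the empty scoop level on the desk again. Do not knock or shift the jar, and leave the other desk things as they are.

Things in the scene. Friction and masses are not known exactly. Their poses are not given: they have to be found in the camera images.
- eraser_center (a point): Whiteboard eraser: grey plastic block with a felt underside, 150 x 52 x 30 mm, lying across the mouth of the funnel. The point is its centre (15 mm above its underside); x runs along its length, y across its 52 mm width, z up.
- jar: Glass jar, outside diameter 68 mm, 78 mm high, 3 mm walls, inner floor 10 mm up; a white plastic funnel is fixed on it as one piece (0.6 kg, loose on the desk, easily tipped). The funnel narrows to a throat 48 mm wide inside, 80 to 66 mm above the desk; nuts must get below it. Origin: centre of the jar's underside, z up.
- funnel_mouth (a point): Centre of the funnel's round mouth, level with its rim, 135 mm above the desk; the mouth is 130 mm across outside, about 122 mm inside.
- scoop_grip (a point): Middle of the grip of the scoop's handle: a straight black bar 75 mm long, 18 mm wide (y), 14 mm thick, rising backwards at 35 degrees to the level. Point: 75 mm behind the bed's centre, 46 mm above its underside; bar ends 30 mm above it and 45 mm below it along the slope. Axes as the scoop's: x to the open front, y across, z up when level.
- scoop_lip (a point): Middle of the scoop's pouring lip, 116 mm ahead of scoop_grip and 40 mm lower; 6 mm above the underside. Aluminium scoop, 0.1 kg, bed 80 x 62 mm, 29 mm side walls, 30 mm back wall, open front, last 22 mm of the bed rising 10 degrees. It stands under the bridge, handle towards the robot. Nuts slide out when tipped 35 to 60 degrees, lip down. Axes as the scoop's.
- bridge: Wooden shelf fixed to the desk: board 100 mm deep (x), 270 wide (y), underside 140, top 155 mm up (pens on it to 164), on 18 mm legs at both ends, open front and rear. Origin: on the desk under its centre; front edge (robot side) at x = -50 mm. scoop_grip is only about 12 mm out from this edge: a gripper coming straight down meets the board, so come in leaning, sloping down and forward.
- nut0_center (a point): One of five plain steel hex nuts, 16 mm across flats, 18.4 mm across corners, 8.4 mm thick, 12 g, loose in the scoop. The point is its centre.
- nut1_center (a point): One of five plain steel hex nuts, 16 mm across flats, 18.4 mm across corners, 8.4 mm thick, 12 g, loose in the scoop. The point is its centre.
- nut2_center (a point): One of five plain steel hex nuts, 16 mm across flats, 18.4 mm across corners, 8.4 mm thick, 12 g, loose in the scoop. The point is its centre.
- nut3_center (a point): One of five plain steel hex nuts, 16 mm across flats, 18.4 mm across corners, 8.4 mm thick, 12 g, loose in the scoop. The point is its centre.
- nut4_center (a point): One of five plain steel hex nuts, 16 mm across flats, 18.4 mm across corners, 8.4 mm thick, 12 g, loose in the scoop. The point is its centre.
- stapler: Stapler, 115 x 34 x 43 mm, standing on the desk. Bystander; origin: centre of its underside, x along its length.
- glue: White glue stick, 28 mm diameter, 85 mm tall, standing. Bystander; origin: centre of its underside, x along its length.
- penpot: Dark steel pen pot, 72 mm diameter, 95 mm tall, pens up to 145 mm. Bystander; origin: centre of its underside, x along its length.
- corrtape: Small blue correction-tape dispenser, 75 x 35 x 17 mm, lying. Bystander; origin: centre of its underside, x along its length.
- notes: Yellow block of sticky notes, 75 x 75 x 30 mm. Bystander; origin: centre of its underside, x along its length.
Mind the look-alikes: they are no part of the job. Of the things that look like the part that bears scoop_grip, take the one that is farthest to the robot's right at the start.

How it is judged:
By the outcome, as a careful person would: the job done as asked, in the order asked, and still so for the second after the job is handed in, with the robot touching nothing.
It also fails if it takes over 72 s, if anything falls off the work surface, if the arm or the gripper's body presses on something with over 40 N, if the wrist force passes 120 N, or if a joint passes its speed limit or range.

## Working session

There is one attempt and no reset: what is moved stays moved. The work goes in short steps, Python scripts to look and compute and a tool call to move; the robot and the scene stay as the last step left them, time stands still between calls to the robot, and variables do not carry over. Pictures are saved under pics/ and viewed, at most 10 in all, crops included, and the job is handed in when it is done.

Besides the shell and the picture viewer there is one more tool, called as name([rows], argument=value, ...), one row to a line, values as JSON. step_arm: Moves the arm, as the interface text tells. Its arguments: {"type":"object","properties":{"increments":{"type":"array"},"newtons":{"type":"number"}},"required":["increments"]}

```bash
ls; mkdir -p pics; python3 - <<'E'
from cell import robot, viewer
import cv2
s=robot.observe();print(s['time'],s['tool_pos'],s['tool_rot'],s['opening'],robot.grip_depth)
for n in("top","side"):
    p=viewer.camera_params(n);print(n,p['K'].tolist() if hasattr(p['K'],'tolist') else p['K'],p['k1'],p['T'])
    cv2.imwrite(f"pics/{n}0.png",viewer.read_camera(n)[:,:,::-1])
E
```

```text
pics
0.0 [0.16482885 0.49800947 0.22602428] [-3.14000019e+00 -1.99048369e-04  2.82181869e+00] 0.09136038525654637 -0.0188
top [[442.66720647045236, 0.0, 321.705965777746], [0.0, 442.66720647045236, 200.1303066062285], [0.0, 0.0, 1.0]] -0.06429187878510817 [[-4.75908803e-03 -9.87024311e-01  1.60500346e-01  3.39817954e-01]
 [-9.99988556e-01  4.61884833e-03 -1.24683831e-03 -1.16676709e-02]
 [ 4.89332970e-04 -1.60504443e-01 -9.87034996e-01  1.43184965e+00]
 [ 0.00000000e+00  0.00000000e+00  0.00000000e+00  1.00000000e+00]]
side [[380.8147322826876, 0.0, 319.8043225728483], [0.0, 380.8147322826876, 201.61568079961768], [0.0, 0.0, 1.0]] -0.0551228076515511 [[-0.01500817  0.62430367 -0.78103757  1.4339019 ]
 [ 0.99987693  0.00580104 -0.0145764   0.02874762]
 [-0.00456927 -0.78116021 -0.6243139   0.81624108]
 [ 0.          0.          0.          1.        ]]
```

View pics/top0.png

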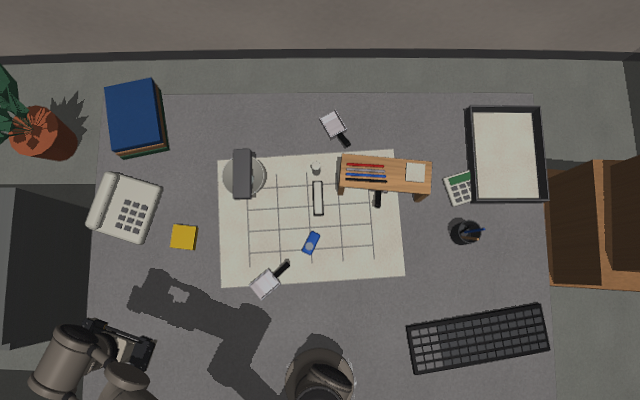

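View pics/side0.png

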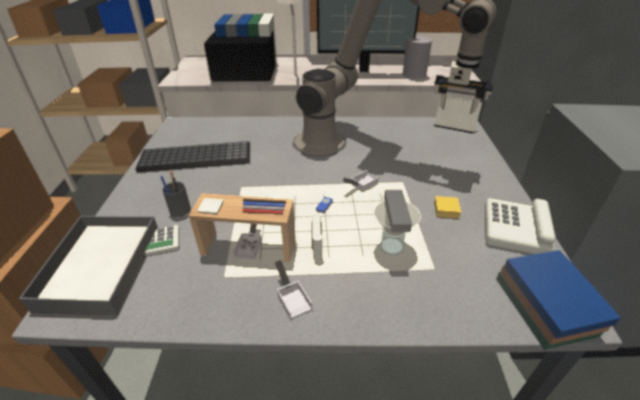

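The top view has three scoop-like things: handle at (377,199) under the bridge, scoop at (335,125) behind it, and scoop at (268,280) in front. The farthest to the robot's right (image right) is the one under the bridge, which agrees with the description. The eraser is at (242,174) on the funnel, the glue at (316,170) and the stapler at (318,198). I'll check the choice in a close crop.

```bash
cat > h.py <<'E'
from cell import robot, viewer
import cv2, numpy as np
from scipy.spatial.transform import Rotation as R
def ray(n,uv,p=None):
    p=p or viewer.camera_params(n);T=np.array(p['T']);K=np.array(p['K'])
    uv=np.array(uv,float).reshape(-1,2);d=(uv-K[:2,2])/[K[0,0],K[1,1]];x=d.copy()
    for _ in range(20): x=d/(1+p['k1']*(x**2).sum(1,keepdims=True))
    v=np.c_[x,np.ones(len(x))]@T[:3,:3].T
    return T[:3,3],v/np.linalg.norm(v,axis=1,keepdims=True)
def plane(n,uv,z,p=None):
    o,v=ray(n,uv,p);return o+v*((z-o[2])/v[:,2:])
def proj(n,P,p=None):
    p=p or viewer.camera_params(n);T=np.array(p['T']);K=np.array(p['K'])
    c=(np.array(P,float).reshape(-1,3)-T[:3,3])@T[:3,:3];x=c[:,:2]/c[:,2:]
    x=x*(1+p['k1']*(x**2).sum(1,keepdims=True));return x*[K[0,0],K[1,1]]+K[:2,2]
def tri(*obs): # (name,uv[,params])
    A=0;b=0;L=[(ray(*o)) for o in obs]
    for o,v in L:
        M=np.eye(3)-np.outer(v[0],v[0]);A=A+M;b=b+M@o
    P=np.linalg.solve(A,b);return P,[np.linalg.norm((np.eye(3)-np.outer(v[0],v[0]))@(P-o)) for o,v in L]
def toolR(s): return R.from_euler('xyz',s['tool_rot'])
E
python3 - <<'E'
from h import *
t=cv2.imread('pics/top0.png');s=cv2.imread('pics/side0.png')
a=cv2.resize(t[130:230,210:450],None,fx=3.3,fy=3.3,interpolation=cv2.INTER_CUBIC)
b=cv2.resize(s[180:280,190:430],None,fx=3.3,fy=3.3,interpolation=cv2.INTER_CUBIC)
c=np.vstack([a,b])[:600];print(a.shape);cv2.imwrite('pics/crop0.png',c)
hsv=cv2.cvtColor(t,cv2.COLOR_BGR2HSV)
g=cv2.cvtColor(t,cv2.COLOR_BGR2GRAY)
def reg(m,x0,y0,x1,y1):
    k=np.zeros_like(g);k[y0:y1,x0:x1]=m[y0:y1,x0:x1]
    c=max(cv2.findContours(k.astype(np.uint8),0,1)[0],key=cv2.contourArea);return c
e=reg(g<120,218,140,275,205);box=cv2.boxPoints(cv2.minAreaRect(e));print('eraser',box.tolist());
P=plane('top',box,.165);print(P.round(4),P.mean(0),np.linalg.norm(P-np.roll(P,1,0),axis=1))
h=reg(g<60,365,185,390,215);print('handle',cv2.boxPoints(cv2.minAreaRect(h)).tolist(),cv2.contourArea(h))
w=reg((hsv[...,1]>90)&(hsv[...,0]<25),330,145,440,205);bb=cv2.boxPoints(cv2.minAreaRect(w));print('bridge',bb.tolist());P=plane('top',bb,.155);print(P.round(4),P.mean(0),np.linalg.norm(P-np.roll(P,1,0),axis=1))
E
```

```text
(330, 792, 3)
eraser [[218.0, 140.0], [274.0, 140.0], [274.0, 199.0], [218.0, 199.0]]
[[0.7287 0.2948 0.165 ]
 [0.7275 0.1276 0.165 ]
 [0.5498 0.1252 0.165 ]
 [0.5506 0.2886 0.165 ]] [0.63913916 0.20903932 0.165     ] [0.17829385 0.16723103 0.17767903 0.16337849]
handle [[373.8805847167969, 206.79205322265625], [375.0265808105469, 189.60177612304688], [381.0663757324219, 190.00442504882812], [379.9203796386719, 207.1947021484375]] 84.5
bridge [[337.55487060546875, 193.96005249023438], [341.21295166015625, 153.1986083984375], [432.56695556640625, 161.39703369140625], [428.90887451171875, 202.15847778320312]]
[[ 0.5655 -0.0598  0.155 ]
 [ 0.6887 -0.072   0.155 ]
 [ 0.6628 -0.3441  0.155 ]
 [ 0.54   -0.3275  0.155 ]] [ 0.61424074 -0.20084683  0.155     ] [0.26895592 0.12375134 0.27327266 0.12394422]
```

View pics/crop0.png

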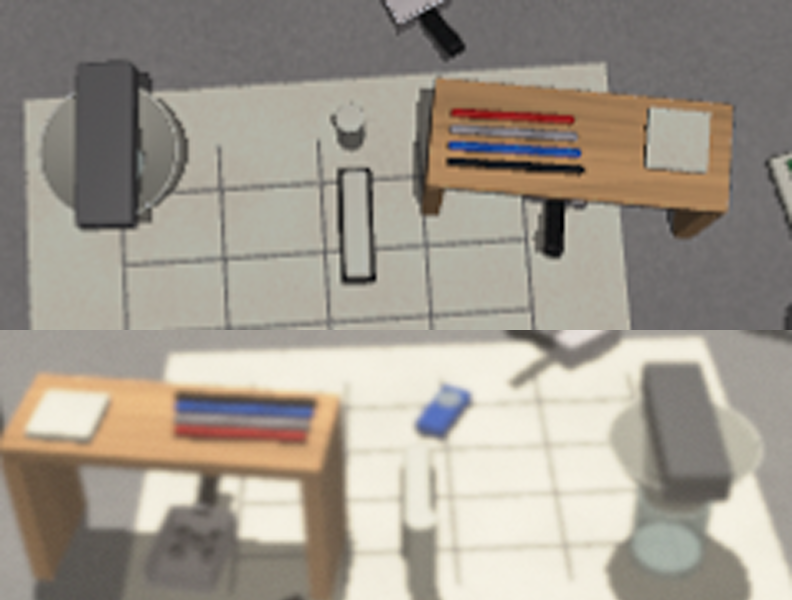

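The crop confirms it: the scoop under the bridge (crop 190,545) holds hex nuts, with its handle at crop (553,225). The eraser lies across the funnel (mouth centre at crop 114,151). Next I'll measure from the corners.

```bash
python3 - <<'E'
from h import *
T=lambda L:np.array(L)/3.3+[210,130]-.35
S=lambda L:np.array(L)/3.3+[190,180-100]-.35
P=plane('top',T([[78,62],[137,60],[137,226],[77,226]]),.165);print('er',P.round(4),P.mean(0),np.linalg.norm(P-np.roll(P,1,0),axis=1))
P=plane('side',S([[643,366],[695,363],[728,487],[665,492]]),.165);print('er side',P.round(4),P.mean(0))
P=plane('top',T([[42,150],[187,150],[114.5,151]]),.135);print('mouth',P.round(4))
P=plane('side',S([[610,445],[763,445],[687,445]]),.135);print('mouth side',P.round(4))
P=plane('side',S([[667,548]]),.005);print('jar base side',P.round(4))
P=plane('top',T([[435,78],[732,105],[728,210],[432,188]]),.155);print('br',P.round(4),P.mean(0),np.linalg.norm(P-np.roll(P,1,0),axis=1))
P=plane('top',T([[543,253],[563,256]]),.065);print('hand end',P.round(4))
P=plane('top',T([[545,200],[566,201]]),.05);print('hand near edge',P.round(4))
P=plane('side',S([[155,580],[215,588]]),.006);print('lip',P.round(4), P.mean(0))
P=plane('side',S([[198,500],[219,502]]),.04);print('handle bottom',P.round(4))
for n,uv,z in(('stapler',(357,225),.043),('glue',(348,112),.085)):print(n,plane('top',T([uv]),z))
print('corrtape',plane('top',[[311,243]],.017),'notes',plane('top',[[183,237]],.03),'scoopfront',plane('top',[[265,284],[287,263]],.02),'pot',plane('top',[[465,232]],.095))
E
```

```text
er [[0.7024 0.2482 0.165 ]
 [0.7038 0.195  0.165 ]
 [0.5527 0.1917 0.165 ]
 [0.5529 0.2448 0.165 ]] [0.6279379  0.21993667 0.165     ] [0.14949702 0.05319714 0.15121128 0.05308099]
er side [[0.5671 0.1968 0.165 ]
 [0.5623 0.2423 0.165 ]
 [0.7208 0.244  0.165 ]
 [0.7269 0.1948 0.165 ]] [0.64428856 0.21946841 0.165     ]
mouth [[0.6283 0.2849 0.135 ]
 [0.6275 0.1525 0.135 ]
 [0.627  0.2185 0.135 ]]
mouth side [[0.637  0.1641 0.135 ]
 [0.6359 0.292  0.135 ]
 [0.6364 0.2284 0.135 ]]
jar base side [[0.6277 0.2277 0.005 ]]
br [[ 0.6884 -0.0728  0.155 ]
 [ 0.6626 -0.3407  0.155 ]
 [ 0.5663 -0.3327  0.155 ]
 [ 0.5874 -0.0689  0.155 ]] [ 0.6261823  -0.20376178  0.155     ] [0.10109543 0.26921832 0.09656559 0.26467044]
hand end [[ 0.5417 -0.1773  0.065 ]
 [ 0.5388 -0.1962  0.065 ]]
hand near edge [[ 0.5955 -0.1823  0.05  ]
 [ 0.5944 -0.2025  0.05  ]]
lip [[ 0.6732 -0.2284  0.006 ]
 [ 0.6819 -0.1739  0.006 ]] [ 0.67752564 -0.20115934  0.006     ]
handle bottom [[ 0.606  -0.1967  0.04  ]
 [ 0.6084 -0.1773  0.04  ]]
stapler [[ 0.57312277 -0.00113241  0.043     ]]
glue [[0.67464591 0.00671536 0.085     ]]
corrtape [[0.43149766 0.02135553 0.017     ]] notes [[0.45080812 0.42912396 0.03      ]] scoopfront [[0.30301084 0.16615135 0.02      ]
 [0.36841238 0.09729883 0.02      ]] pot [[ 0.45679868 -0.44940468  0.095     ]]
```

Measured positions:
- **Eraser:** (0.628, 0.220), yaw about 1.3°.
- **Funnel mouth:** about (0.628, 0.222).
- **Bridge:** yaw about -5°.
- **Scoop grip:** about (0.567, -0.190, 0.046), heading about -5.5°.

These agree with the given sizes. I'll work out the hover over the eraser.

```bash
cat >> h.py <<'E'
def down(yaw,lean=0):
    "tool y across heading yaw(deg); pointing down, leaned forward by lean deg"
    return R.from_euler('z',yaw,degrees=True)*R.from_euler('y',-lean,degrees=True)*R.from_matrix([[-1,0,0],[0,1,0],[0,0,-1]])
def go(tcp,Rt,frm=None):
    if frm is None: s=robot.observe();frm=(np.array(s['tool_pos']),toolR(s))
    p,r=frm
    print('delta cm',(100*r.inv().apply(np.array(tcp)-p)).round(2),'dr',(r.inv()*Rt).as_rotvec(degrees=True).round(2))
    return np.array(tcp),Rt
E
python3 - <<'E'
from h import *
go([.628,.22,.26],down(1.3))
E
```

```text
delta cm [-52.7  -11.84  -3.38] dr [ -0.07  -0.02 -19.62]
```

step_arm([
  {"delta_pos": [-5.4,-1.2,-3.4],"dr": [0,0,0],"fingers": -1},
  {"delta_pos": [-10.8,-2.4,-3.4],"dr": [0,0,0],"fingers": -1},
  {"delta_pos": [-16.2,-3.6,-3.4],"dr": [0,0,0],"fingers": -1},
  {"delta_pos": [-21.6,-4.8,-3.4],"dr": [0,0,0],"fingers": -1},
  {"delta_pos": [-27,-6,-3.4],"dr": [0,0,0],"fingers": -1},
])

```text
time: 0.72
tool_pos: [0.4037, 0.3554, 0.2605]
tool_rot: [-3.141, -0.0, 2.822]
contact_force: [0.3, 1.3, -0.2]
opening: 0.0917
grip_force: 0.0
```

step_arm([
  {"delta_pos": [-6,-1.4,0],"dr": [0,0,-5],"fingers": -1},
  {"delta_pos": [-12,-2.8,0],"dr": [0,0,-10],"fingers": -1},
  {"delta_pos": [-18,-4.1,0],"dr": [0,0,-15],"fingers": -1},
  {"delta_pos": [-23,-5.2,0],"dr": [0,0,-19.6],"fingers": -1},
  {"delta_pos": [-25.7,-5.8,0],"dr": [0,0,-19.6],"fingers": -1},
])

```text
time: 1.35
tool_pos: [0.63, 0.2185, 0.2594]
tool_rot: [-3.141, -0.001, -3.121]
contact_force: [-1.3, 0.6, 0.2]
opening: 0.092
grip_force: 0.0
```

```bash
python3 - <<'E'
from h import *
s=robot.observe();print(s['time'],s['tool_pos'],s['tool_rot'],s['qpos'],s['contact_force'])
p=viewer.camera_params('wrist');im=viewer.read_camera('wrist')[:,:,::-1];cv2.imwrite('pics/w1.png',im)
print(np.array(p['T']).round(3).tolist(),np.array(p['K']).round(1).tolist(),p['k1'])
print('expected er top',proj('wrist',[[.703,.248,.165],[.703,.195,.165],[.553,.192,.165],[.553,.245,.165]],p).round(),'mouth',proj('wrist',[.628,.222,.135],p))
E
```

```text
1.35 [0.6299951  0.21854297 0.25943082] [-3.14108471e+00 -1.41533203e-03 -3.12069604e+00] [ 2.19187361e-01  5.99804274e-01  1.01519715e+00 -2.19378202e-04
  1.52807889e+00 -1.37249640e+00] [-1.29867986  0.63752562  0.19928041]
[[-0.021, 0.967, 0.255, 0.561], [1.0, 0.021, 0.005, 0.218], [-0.001, 0.255, -0.967, 0.417], [0.0, 0.0, 0.0, 1.0]] [[312.7, 0.0, 321.5], [0.0, 312.7, 200.9], [0.0, 0.0, 1.0]] -0.05609421566923246
expected er top [[352. 283.]
 [293. 282.]
 [289. 107.]
 [357. 109.]] mouth [[324.87117701 193.14880857]]
```

View pics/w1.png

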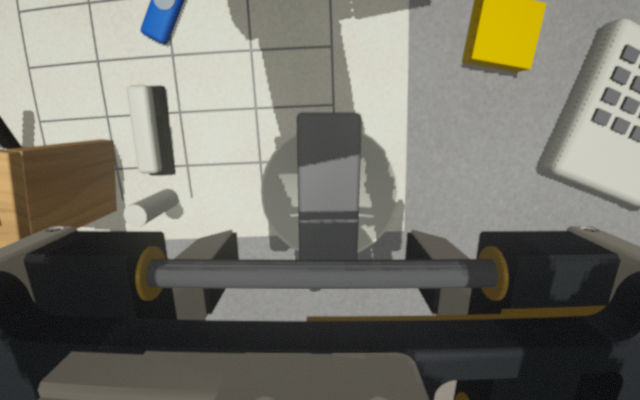

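The wrist view shows the eraser with near corners at (297,113) and (361,113), sides running to (299,260) and (357,260). The funnel disc spans columns 262–402.

```bash
python3 - <<'E'
from h import *
p=viewer.camera_params('wrist')
print(plane('wrist',[[297,114],[361,114],[298,210],[359,210]],.165,p).round(4))
print('mouth',plane('wrist',[[262,185],[402,185]],.135,p).round(4))
im=cv2.cvtColor(viewer.read_camera('wrist')[:,:,::-1],cv2.COLOR_BGR2GRAY).astype(int)
for r in(130,150,170,195):print(r,im[r,255:415:1][35:115].tolist() if r==150 else '',[int(c) for c in np.where(abs(np.diff(im[r,250:420]))>14)[0]+250])
t=cv2.imread('pics/top0.png',0).astype(int)
for r in(160,175,190):print(r,t[r,218:272].tolist())
s=robot.observe();print(s['tool_pos'],s['qvel'].round(3) if hasattr(s['qvel'],'round') else s['qvel'])
E
```

```text
[[0.5599 0.1967 0.165 ]
 [0.5589 0.2464 0.165 ]
 [0.6376 0.1975 0.165 ]
 [0.6366 0.2486 0.165 ]]
mouth [[0.6232 0.1622 0.135 ]
 [0.6207 0.2909 0.135 ]]
130  [257, 258, 259, 260, 279, 280, 298, 299, 363, 364, 365, 366, 367, 407, 408]
150 [109, 108, 108, 108, 108, 107, 107, 107, 103, 91, 71, 70, 71, 72, 73, 74, 73, 73, 74, 75, 72, 75, 71, 74, 71, 74, 73, 73, 72, 72, 73, 72, 75, 70, 73, 72, 71, 72, 70, 72, 73, 71, 73, 73, 72, 71, 72, 71, 70, 72, 74, 72, 71, 72, 74, 73, 72, 70, 72, 74, 73, 73, 73, 73, 75, 70, 72, 72, 75, 73, 71, 69, 71, 83, 99, 107, 106, 107, 106, 108] [259, 261, 262, 274, 275, 276, 299, 363, 385, 386, 407, 408]
170  [260, 261, 263, 265, 266, 362, 364, 389, 390, 396, 407]
195  [262, 263, 288, 299, 300, 361, 362, 369, 370, 391, 392, 398, 406, 407]
160 [151, 150, 156, 166, 166, 164, 169, 178, 178, 178, 174, 162, 145, 140, 119, 84, 80, 83, 83, 83, 83, 82, 83, 83, 84, 83, 84, 84, 85, 84, 86, 78, 56, 46, 119, 137, 134, 129, 155, 141, 100, 137, 171, 175, 174, 174, 173, 174, 175, 176, 176, 174, 174, 174]
175 [168, 177, 176, 168, 143, 124, 126, 126, 127, 126, 127, 128, 128, 131, 111, 85, 84, 84, 85, 84, 85, 86, 84, 84, 85, 86, 85, 86, 86, 87, 89, 78, 47, 60, 82, 106, 121, 123, 121, 121, 121, 120, 119, 119, 117, 151, 112, 86, 83, 160, 176, 174, 176, 174]
190 [154, 176, 175, 174, 174, 174, 174, 175, 175, 162, 130, 113, 109, 112, 91, 79, 85, 85, 85, 86, 86, 86, 87, 88, 87, 88, 89, 89, 89, 89, 92, 79, 53, 46, 95, 107, 105, 107, 123, 122, 92, 115, 166, 174, 175, 175, 173, 172, 173, 173, 173, 174, 174, 174]
[0.63010534 0.21825332 0.25896281] [ 0.048 -0.04   0.057  0.02  -0.     0.026]
```

step_arm([
  {"delta_pos": [0,0.35,0],"dr": [0,0,0],"fingers": -0.45},
  {"delta_pos": [0,0.35,2],"dr": [0,0,0],"fingers": -0.45},
  {"delta_pos": [0,0.35,5],"dr": [0,0,0],"fingers": -0.45},
  {"delta_pos": [0,0.35,7],"dr": [0,0,0],"fingers": -0.45},
  {"delta_pos": [0,0.35,8],"dr": [0,0,0],"fingers": -0.45},
])

```text
time: 2.08
tool_pos: [0.6266, 0.2255, 0.1799]
tool_rot: [-3.142, -0.002, -3.118]
contact_force: [0.3, -0.7, 0.7]
opening: 0.0666
grip_force: 0.0
```

```bash
python3 - <<'E'
from h import *
s=robot.observe();print(s['tool_pos'],s['opening'])
im=cv2.cvtColor(viewer.read_camera('wrist')[:,:,::-1],cv2.COLOR_BGR2GRAY).astype(int)
p=viewer.camera_params('wrist')
for r in(90,120,150,200):
    d=abs(np.diff(im[r,230:420]));e=[int(c) for c in np.where(d>14)[0]+230];print(r,e)
go([.631,.222,.138],down(1.3))
cv2.imwrite('pics/w2.png',im)
E
```

```text
[0.6266372  0.22549177 0.17993715] 0.06655536469649373
90 [230, 231, 232, 233, 254, 255, 256, 327, 329, 330, 356, 357]
120 [233, 235, 236, 262, 263, 273, 365, 366, 367, 368, 369]
150 [235, 236, 238, 239, 261, 262, 273, 366, 380, 381, 382, 418]
200 [230, 231, 232, 275, 363, 364, 373, 374, 412, 413, 414, 416, 417]
delta cm [-0.44 -0.33  4.11] dr [-0.01 -0.15  0.07][ WARN:0@1.639] global loadsave.cpp:1063 imwrite_ Unsupported depth image for selected encoder is fallbacked to CV_8U.
```

View pics/w2.png

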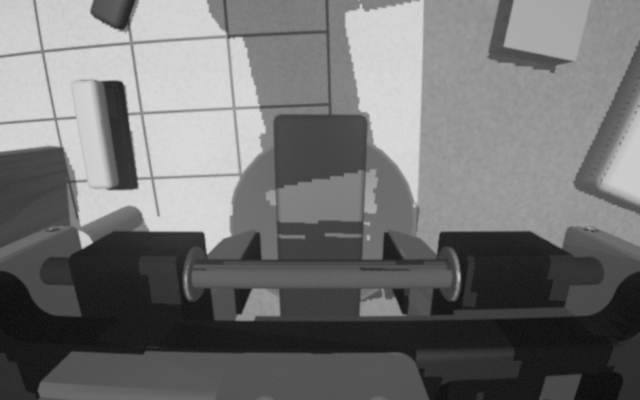

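The gripper is centred: eraser at columns 274–366, fingers symmetric about 322. I'll descend straight down and close.

step_arm([
  {"delta_pos": [-0.2,0,2],"dr": [0,0,0],"fingers": -0.45},
  {"delta_pos": [-0.2,0,3.5],"dr": [0,0,0],"fingers": -0.45},
  {"delta_pos": [-0.2,0,4.2],"dr": [0,0,0],"fingers": -0.45},
  {"delta_pos": [-0.2,0,4.2],"dr": [0,0,0],"fingers": -0.3},
  {"delta_pos": [-0.2,0,4.2],"dr": [0,0,0],"fingers": -0.2},
], newtons=15)

```text
time: 2.75
tool_pos: [0.6305, 0.2244, 0.1395]
tool_rot: [3.141, 0.001, -3.119]
contact_force: [-0.1, 0.0, 0.4]
opening: 0.0562
grip_force: 0.0
```

step_arm([
  {"delta_pos": [0,0,0],"dr": [0,0,0],"fingers": -0.1},
  {"delta_pos": [0,0,0],"dr": [0,0,0],"fingers": 0},
  {"delta_pos": [0,0,0],"dr": [0,0,0],"fingers": 0.1},
  {"delta_pos": [0,0,0],"dr": [0,0,0],"fingers": 0.2},
  {"delta_pos": [0,0,0],"dr": [0,0,0],"fingers": 0.2},
], newtons=15)

```text
time: 3.38
tool_pos: [0.6305, 0.2244, 0.1394]
tool_rot: [3.141, 0.001, -3.119]
contact_force: [-0.5, -0.1, 5.2]
opening: 0.052
grip_force: 15.0
```

step_arm([
  {"delta_pos": [0,0,-1],"dr": [0,0,0],"fingers": 0.3},
  {"delta_pos": [0,0,-3],"dr": [0,0,0],"fingers": 0.3},
  {"delta_pos": [0,0,-5.5],"dr": [0,0,0],"fingers": 0.3},
  {"delta_pos": [3,1,-7],"dr": [0,0,0],"fingers": 0.3},
  {"delta_pos": [7,2.5,-7],"dr": [0,0,0],"fingers": 0.3},
], newtons=25)

```text
time: 4.0
tool_pos: [0.5597, 0.2475, 0.2097]
tool_rot: [3.141, 0.002, -3.121]
contact_force: [0.4, 0.8, -1.7]
opening: 0.0519
grip_force: 25.0
```

step_arm([
  {"delta_pos": [5,1.5,0],"dr": [0,0,0],"fingers": 0.3},
  {"delta_pos": [10,2.5,2],"dr": [0,0,0],"fingers": 0.3},
  {"delta_pos": [10,2.5,6],"dr": [0,0,0],"fingers": 0.3},
  {"delta_pos": [10,2.5,11],"dr": [0,0,0],"fingers": 0.3},
  {"delta_pos": [10,2.5,16],"dr": [0,0,0],"fingers": 0.3},
])

```text
time: 4.62
tool_pos: [0.459, 0.2705, 0.0478]
tool_rot: [3.141, 0.001, -3.119]
contact_force: [0.7, 0.4, -1.4]
opening: 0.0517
grip_force: 25.0
```

```bash
python3 - <<'E'
from h import *
s=robot.observe();print(s['tool_pos'],s['opening'],s['contact_force'],s['time'])
t=viewer.read_camera('top')[:,:,::-1];w=viewer.read_camera('side')[:,:,::-1]
cv2.imwrite('pics/a.png',np.vstack([cv2.resize(t[130:290,160:420],None,fx=1.85,fy=1.85),cv2.resize(w[160:300,220:480],None,fx=1.85,fy=1.85)]))
E
```

```text
[0.45903934 0.27053967 0.04781766] 0.05173456227188165 [ 0.65680216  0.39991192 -1.39568839] 4.625
```

View pics/a.png

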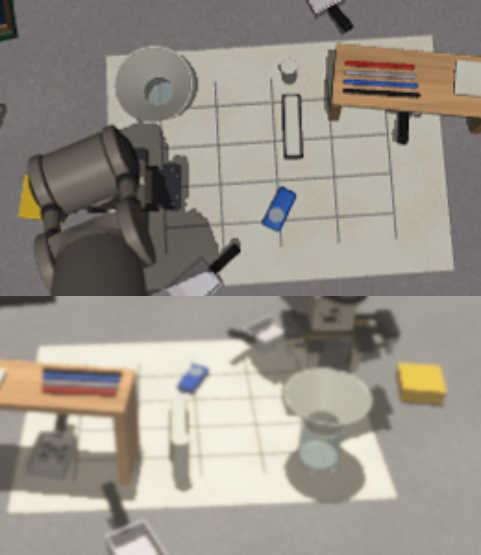

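The eraser is held clear and the jar still stands. The mouth ellipse is at crop (155,85) in top and about (327,398) in side. Now lower the eraser.

step_arm([
  {"delta_pos": [0,0,2],"dr": [0,0,0],"fingers": 0.3},
  {"delta_pos": [0,0,3.3],"dr": [0,0,0],"fingers": 0.3},
  {"delta_pos": [0,0,4],"dr": [0,0,0],"fingers": 0.3},
  {"delta_pos": [0,0,4.3],"dr": [0,0,0],"fingers": 0.3},
  {"delta_pos": [0,0,4.3],"dr": [0,0,0],"fingers": 0.3},
])

```text
time: 5.35
tool_pos: [0.4593, 0.2706, 0.0061]
tool_rot: [3.141, 0.001, -3.119]
contact_force: [-0.8, 0.0, -1.6]
opening: 0.0522
grip_force: 25.0
```

```bash
python3 - <<'E'
from h import *
t=viewer.read_camera('top')[:,:,::-1];w=viewer.read_camera('side')[:,:,::-1]
T=lambda L:np.array(L)/1.85+[160,130]-.25
print('mouth top',plane('top',T([[115,86],[196,86],[155.5,48],[155.5,122]]),.135).round(4))
S=lambda L:np.array(L)/1.85+[220,160-160]-.25
print('side',plane('side',S([[283,398],[372,398],[327,373],[327,427]]),.135).round(4))
print('jar base top',plane('top',T([[158,93]]),.01),'side',plane('side',S([[319,455]]),.005))
np.set_printoptions(linewidth=250)
g=cv2.cvtColor(t,cv2.COLOR_BGR2GRAY).astype(int);print(g[176,215:275]);print(g[150:205,244])
g=cv2.cvtColor(w,cv2.COLOR_BGR2GRAY).astype(int);print(g[214,365:430]);print(g[190:240,397])
E
```

```text
mouth top [[0.6248 0.2862 0.135 ]
 [0.6241 0.1543 0.135 ]
 [0.688  0.2217 0.135 ]
 [0.5652 0.2187 0.135 ]]
side [[0.6387 0.159  0.135 ]
 [0.6375 0.2916 0.135 ]
 [0.5785 0.233  0.135 ]
 [0.7012 0.2156 0.135 ]]
jar base top [[0.63912729 0.23768065 0.01      ]] side [[0.62767046 0.22894473 0.005     ]]
[112 107 133 174 183 179 169 146 127 130 130 131 131 130 131 131 132 133 133 134 134 135 140 112  79  81  83  80 110 122 127 127 133 136 135 136 136 134 128 125 125 124 123 123 122 122 122 117 155 116  89  86 165 180 180 182 181 180 179 179]
[112 111 115 114 130 166 142 144 144 144 144 144 144 144 144 144 144 144 144 145 146 132  79  86  85  89 122 151 136 135 135 135 134 135 134 135 129 113 108 108 108 109 108 107 105 135 180 175 138  87  90  92  92  92  92]
[218 216 216 218 220 220 206 174 165 180 185 181 177 178 178 178 181 178 180 179 182 182 181 182 182 185 185 187 189 190 191 191 190 190 190 188 186 184 186 185 186 185 183 185 185 185 184 185 182 185 184 182 185 180 172 151 118  95  93  90  91  90
  95 107 130]
[ 72  83  82  78  73  74  74  80 120 164 184 191 190 192 191 191 190 190 191 190 192 191 189 190 190 190 188 187 188 189 185 184 170 149 133 129 126 131 138 141 127 116 114 117 122 135 143 136 134 147]
```

step_arm([
  {"delta_pos": [0,0,0.1],"dr": [0,0,0],"fingers": 0.3},
  {"delta_pos": [0,0,0.2],"dr": [0,0,0],"fingers": 0.3},
  {"delta_pos": [0,0,0.2],"dr": [0,0,0],"fingers": 0.3},
  {"delta_pos": [0,0,0.25],"dr": [0,0,0],"fingers": 0.3},
  {"delta_pos": [0,0,0.25],"dr": [0,0,0],"fingers": 0.3},
], newtons=15)

```text
time: 6.08
tool_pos: [0.4593, 0.2706, 0.0045]
tool_rot: [3.141, 0.001, -3.119]
contact_force: [-2.6, -2.0, 10.1]
opening: 0.052
grip_force: 15.0
```

step_arm([
  {"delta_pos": [0,0,0],"dr": [0,0,0],"fingers": -0.2},
  {"delta_pos": [0,0,0],"dr": [0,0,0],"fingers": -0.4},
  {"delta_pos": [0,0,0],"dr": [0,0,0],"fingers": -0.4},
  {"delta_pos": [0,0,-2],"dr": [0,0,0],"fingers": -0.4},
  {"delta_pos": [0,0,-6],"dr": [0,0,0],"fingers": -0.4},
])

```text
time: 6.7
tool_pos: [0.4579, 0.2699, 0.0624]
tool_rot: [-3.14, -0.004, -3.119]
contact_force: [0.2, 0.1, -0.2]
opening: 0.0642
grip_force: 0.0
```

step_arm([
  {"delta_pos": [0,0,-5],"dr": [0,0,0],"fingers": -0.4},
  {"delta_pos": [0,0,-10],"dr": [0,0,0],"fingers": -0.4},
  {"delta_pos": [0,0,-14],"dr": [0,0,0],"fingers": -0.4},
  {"delta_pos": [0,-4,-16],"dr": [0,0,0],"fingers": -0.4},
  {"delta_pos": [0,-9,-16],"dr": [0,0,0],"fingers": -0.4},
])

```text
time: 7.32
tool_pos: [0.4618, 0.1803, 0.2249]
tool_rot: [3.141, 0.004, -3.117]
contact_force: [1.1, 0.1, -0.6]
opening: 0.0643
grip_force: 0.0
```

```bash
python3 - <<'E'
from h import *
s=robot.observe();print(s['tool_pos'],s['tool_rot'],s['qpos'],s['time'])
g=np.array([.567,-.190,.046]);h=R.from_euler('z',-5.5,degrees=True)
z=down(-5.5,45).apply([0,0,1]);print(z)
# standoff: grasp point 10cm back
for b in(.16,.10,0):
    f=go(g+z*(.0188-b),down(-5.5,45))
    print(f[0])
E
```

```text
[0.46181613 0.18026996 0.22492175] [ 3.14076091  0.00393413 -3.11713302] [ 2.17394140e-01  2.87781000e-01  1.60803707e+00  6.54940918e-05
  1.24175397e+00 -1.37788450e+00] 7.325
[ 0.7038514  -0.06777318 -0.70710678]
delta cm [  0.33 -36.08   7.88] dr [  2.77 -44.72   6.52]
[ 0.46761618 -0.18043043  0.14584348]
delta cm [ -3.86 -36.59  12.14] dr [  2.77 -44.72   6.52]
[ 0.50984727 -0.18449682  0.10341707]
delta cm [-10.85 -37.45  19.23] dr [  2.77 -44.72   6.52]
[ 0.58023241 -0.19127414  0.03270639]
```

step_arm([
  {"delta_pos": [0,-5.5,0],"dr": [0,0,0],"fingers": -0.4},
  {"delta_pos": [0,-11,0],"dr": [0,0,0],"fingers": -0.4},
  {"delta_pos": [0,-16.5,0],"dr": [0,0,0],"fingers": -0.4},
  {"delta_pos": [0,-22,0],"dr": [0,0,0],"fingers": -0.4},
  {"delta_pos": [0,-27,0],"dr": [0,0,0],"fingers": -0.4},
])

```text
time: 7.95
tool_pos: [0.4668, -0.0913, 0.2232]
tool_rot: [3.142, 0.0, -3.12]
contact_force: [0.7, -0.1, 0.5]
opening: 0.0642
grip_force: 0.0
```

step_arm([
  {"delta_pos": [0,-3,1],"dr": [0.6,-9,1.3],"fingers": -0.4},
  {"delta_pos": [0,-6,3],"dr": [1.2,-18,2.6],"fingers": -0.4},
  {"delta_pos": [0.2,-9,5],"dr": [1.7,-27,3.9],"fingers": -0.4},
  {"delta_pos": [0.3,-9,6.5],"dr": [2.2,-36,5.2],"fingers": -0.4},
  {"delta_pos": [0.3,-9.1,7.9],"dr": [2.8,-44.7,6.5],"fingers": -0.4},
])

```text
time: 8.57
tool_pos: [0.4778, -0.1713, 0.1742]
tool_rot: [3.129, 0.646, 3.054]
contact_force: [1.6, 0.5, 0.7]
opening: 0.064
grip_force: 0.0
```

```bash
python3 - <<'E'
from h import *
s=robot.observe();p=viewer.camera_params('wrist');im=viewer.read_camera('wrist')[:,:,::-1];cv2.imwrite('pics/w3.png',im)
print(s['tool_pos'],s['tool_rot'],s['qpos'],s['time'])
np.savez('w3.npz',K=p['K'],T=p['T'],k1=p['k1'])
h=R.from_euler('z',-5.5,degrees=True);g=np.array([.567,-.190,.046])
print('expect grip,upper end,lip',proj('wrist',[g,g+h.apply([-.0246,0,.0172]),g+h.apply([.116,0,-.04])],p).round())
E
```

```text
[ 0.47780197 -0.17130648  0.17419639] [3.12946495 0.64626503 3.05377689] [-0.74013367  0.14965933  2.18158197  0.97633326  0.46996753 -3.04297094] 8.575
expect grip,upper end,lip [[309. 183.]
 [308. 180.]
 [310. 217.]]
```

View pics/w3.png

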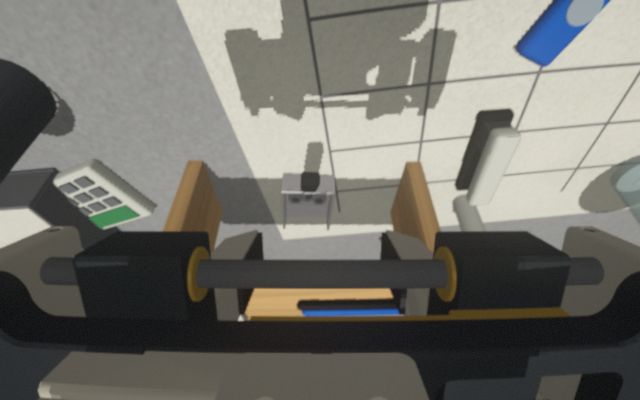

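The wrist view shows the scoop's back wall at (307,183) with the handle at (312,178), between the bridge legs at (195,200) and (415,200). The lean is limited by the wrist (q5 low, q6 near its end), so I'll fit the arm kinematics and choose a feasible lean.

```bash
cat > kin.py <<'E'
from h import *
from scipy.optimize import least_squares
LO=np.array([-2.53,-.77,.04,-1,.28,-3.11]);HI=np.array([2.53,2.02,2.7,4.14,2.66,3.11])
def rot(ax,a): return R.from_rotvec(np.array(ax)*a)
def fk(q,g):
    L2,L3,h,d,e,off,sg4,sg6,o6=g
    r=rot([0,0,1],q[0])*rot([0,1,0],q[1]);p=np.array([0,0,h])+r.apply([0,0,L2])+rot([0,0,1],q[0]).apply([off,0,0])
    r=r*rot([0,1,0],q[2]);p=p+r.apply([e,0,L3])
    r=r*rot([0,0,1],sg4*q[3])*rot([0,1,0],q[4]);p=p+r.apply([0,0,d])
    return p,r*rot([0,0,1],sg6*q[5]+o6)
E
python3 - <<'E'
from kin import *
s=robot.observe()
D=[([1.105,.342,1.524,0,1.275,-.146],[.16483,.49801,.22602],[-3.14,0,2.82182]),
([.2191874,.5998043,1.0151972,0,1.528079,-1.372496],[.62999,.21854,.25943],[-3.14108,-.0014,-3.120696]),
([.217394,.287781,1.608037,0,1.24175,-1.37788],[.461816,.18027,.224922],[3.14076,.0039,-3.11713]),
([-.74013367,.14965933,2.18158197,.97633326,.46996753,-3.04297],[.477802,-.171306,.174196],[3.129465,.646265,3.053777]),
(s['qpos'],s['tool_pos'],s['tool_rot'])]
print(s['qpos'],s['tool_pos'])
best=None
for s4 in(1,-1):
  for s6 in(1,-1):
    def f(g):
        o=[]
        for q,p,r in D:
            a,b=fk(q,[*g[:6],s4,s6,g[6]]);o+=[*(a-p),*(.3*(b.inv()*R.from_euler('xyz',r)).as_rotvec())]
        return o+[.01*g[5]]
    for o6 in(0,1.6,-1.6,3.1):
        k=least_squares(f,[.55,.35,.2,.3,0,0,o6])
        if best is None or k.cost<best[0]: best=(k.cost,s4,s6,k.x)
print(best);c,s4,s6,x=best;g=[*x[:6],s4,s6,x[6]];np.save('g.npy',g)
for q,p,r in D:
    a,b=fk(q,g);print((a-p).round(4),(b.inv()*R.from_euler('xyz',r)).magnitude().round(3))
G=np.array([.567,-.190,.046])
for lean in(20,25,30,35,40,45):
  for b in(.12,0):
   for flip in(0,1):
    Rt=down(-5.5,lean)*rot([0,0,1],np.pi*flip);P=G+Rt.apply([0,0,.0188-b])
    sols=set()
    for q0 in np.random.default_rng(0).uniform(LO,HI,(12,6)):
        k=least_squares(lambda q:np.r_[(fk(q,g)[0]-P),.3*(fk(q,g)[1].inv()*Rt).as_rotvec()],q0,bounds=(LO,HI))
        if k.cost<1e-8: sols.add(tuple(k.x.round(2)))
    print(lean,b,flip,[tuple(map(float,x)) for x in sols])
E
```

```text
[-0.74058833  0.14836616  2.18639932  0.99157823  0.46704918 -3.05502743] [ 0.47755708 -0.17066273  0.17427029]
(np.float64(0.009420993516600038), 1, 1, array([ 0.48297933,  0.49778732,  0.55309843,  0.49773814,  0.15606463,
       -0.08555094,  1.57079213]))Traceback (most recent call last):
  File "<stdin>", line 22, in <module>
AttributeError: 'float' object has no attribute 'round'
```

```bash
python3 - <<'E'
from kin import *
s=robot.observe()
for q,r in ((s['qpos'],s['tool_rot']),([.2191874,.5998043,1.0151972,0,1.528079,-1.372496],[-3.14108,-.0014,-3.120696])):
    M=(rot([0,0,1],q[0])*rot([0,1,0],q[1]+q[2])).inv()*R.from_euler('xyz',r)*(rot([0,1,0],q[4])*rot([0,0,1],q[5])).inv()
    M2=(rot([0,0,1],q[0])*rot([0,1,0],q[1]+q[2])).inv()*R.from_euler('xyz',r)
    print(q[3],M.as_rotvec(), M2.as_euler('ZYZ'),q[3:])
E
```

```text
0.9915782340396138 [0.73546705 0.39777544 2.3419577 ] [ 0.99157823  0.46704918 -1.4842311 ] [ 0.99157823  0.46704918 -3.05502743]
0 [ 1.56936073e+00 -1.89363892e-04  6.69126309e-02] [-2.27023944e-04  1.52806471e+00  1.98300253e-01] [0, 1.528079, -1.372496]
```

```bash
cat > kin.py <<'E'
from h import *
from scipy.optimize import least_squares
LO=np.array([-2.53,-.77,.04,-1,.28,-3.11]);HI=np.array([2.53,2.02,2.7,4.14,2.66,3.11])
def rot(ax,a): return R.from_rotvec(np.array(ax)*a)
def fk(q,g):
    L2,L3,h,d,e,off=g
    a=q[1]+q[2];Rz=rot([0,0,1],q[0])
    p=np.array([off+L2*np.sin(q[1])+L3*np.sin(a)+e*np.cos(a),0,h+L2*np.cos(q[1])+L3*np.cos(a)-e*np.sin(a)])
    r=Rz*rot([0,1,0],a)*R.from_euler('ZYZ',[q[3],q[4],q[5]+np.pi/2])
    return Rz.apply(p)+r.apply([0,0,d]),r
def ik(P,Rt,g,q0):
    return least_squares(lambda q:np.r_[(fk(q,g)[0]-P),.3*(fk(q,g)[1].inv()*Rt).as_rotvec()],np.clip(q0,LO+.001,HI-.001),bounds=(LO,HI))
E
cat > D.py <<'E'
import numpy as np
D=[([1.105,.342,1.524,0,1.275,-.146],[.16483,.49801,.22602]),
([.2191874,.5998043,1.0151972,0,1.528079,-1.372496],[.62999,.21854,.25943]),
([.217394,.287781,1.608037,0,1.24175,-1.37788],[.461816,.18027,.224922]),
([-.74013367,.14965933,2.18158197,.97633326,.46996753,-3.04297],[.477802,-.171306,.174196])]
E
python3 - <<'E'
from kin import *
from D import D
s=robot.observe();D.append((s['qpos'],s['tool_pos']))
for fixoff in (1,0):
    f=lambda g:np.r_[np.ravel([fk(q,[*g[:5],g[5]*(1-fixoff)])[0]-p for q,p in D]),.003*(g-[.5,.4,.3,.4,0,0])]
    k=least_squares(f,[.5,.4,.3,.4,0,0]);print(k.cost,k.x.round(3));print(f(k.x)[:15].reshape(-1,3).round(4))
E
```

```text
0.00965081610783341 [0.346 0.485 0.736 0.49  0.233 0.   ]
[[ 0.0654 -0.04   -0.0174]
 [ 0.0227 -0.0732  0.0187]
 [ 0.0122 -0.0756 -0.0222]
 [-0.0044 -0.0122  0.0101]
 [-0.0042 -0.012   0.0107]]
0.009420927249208596 [ 0.483  0.498  0.552  0.498  0.156 -0.086]
[[ 0.0631 -0.0445 -0.0098]
 [ 0.0306 -0.0714  0.0167]
 [ 0.0024 -0.0777 -0.0133]
 [-0.0018 -0.0105  0.003 ]
 [-0.0016 -0.0103  0.0034]]
```

```bash
python3 - <<'E'
s=open('kin.py').read()
s=s.replace("e,off=g","e,off,ly,wy=g").replace("e*np.cos(a),0,h","e*np.cos(a),ly,h").replace("r.apply([0,0,d]),r","r.apply([0,0,d])+(Rz*rot([0,1,0],a)*rot([0,0,1],q[3])).apply([0,wy,0]),r")
open('kin.py','w').write(s)
E
python3 - <<'E'
from kin import *
from D import D
s=robot.observe();D.append((s['qpos'],s['tool_pos']))
x0=np.array([.5,.4,.2,.3,0,0,.04,.04])
f=lambda g:np.r_[np.ravel([fk(q,g)[0]-p for q,p in D]),.001*(g-x0)]
k=least_squares(f,x0);print(k.cost,k.x.round(3));print(f(k.x)[:15].reshape(-1,3).round(4));g=k.x;np.save('g.npy',g)
G=np.array([.567,-.190,.046]);rng=np.random.default_rng(0)
for lean in(20,25,30,35,40,45):
  for flip in(0,1):
   for b in(.12,0):
    Rt=down(-5.5,lean)*rot([0,0,1],np.pi*flip);P=G+Rt.apply([0,0,.0188-b]);S=set()
    for q0 in rng.uniform(LO,HI,(10,6)):
        k=ik(P,Rt,g,q0)
        if k.cost<1e-7: S.add(tuple(map(float,k.x.round(1))))
    print(lean,flip,b,S)
E
```

```text
2.654390413892716e-07 [ 0.506  0.381  0.225  0.319  0.048 -0.001  0.076  0.001]
[[ 0.0002  0.0003  0.0004]
 [-0.0001  0.     -0.    ]
 [-0.0003 -0.0001 -0.0004]
 [-0.      0.      0.    ]
 [-0.      0.      0.    ]]
20 0 0.12 {(-0.6, 0.3, 1.8, 0.3, 0.7, -2.2)}
20 0 0 {(-0.5, 0.6, 1.8, 0.4, 0.4, -2.3)}
20 1 0.12 {(-0.6, 0.3, 1.8, 0.3, 0.7, 0.9)}
20 1 0 {(-0.5, 0.6, 1.8, 0.4, 0.4, 0.8)}
25 0 0.12 {(-0.6, 0.3, 1.9, 0.4, 0.5, -2.4)}
25 0 0 {(-0.5, 0.6, 1.9, 0.6, 0.3, -2.6)}
25 1 0.12 {(-0.6, 0.3, 1.9, 0.4, 0.5, 0.7)}
25 1 0 {(-0.5, 0.6, 1.9, 0.6, 0.3, 0.5)}
30 0 0.12 {(-0.6, 0.3, 2.0, 0.7, 0.4, -2.7)}
30 0 0 set()
30 1 0.12 {(-0.6, 0.3, 2.0, 0.7, 0.4, 0.5)}
30 1 0 set()
35 0 0.12 {(-0.7, 0.3, 2.1, 1.1, 0.4, -3.1)}
35 0 0 set()
35 1 0.12 {(-0.7, 0.3, 2.1, 1.1, 0.4, 0.0)}
35 1 0 set()
40 0 0.12 {(-0.7, 0.3, 2.2, 1.5, 0.4, 2.7)}
40 0 0 {(-0.6, 0.6, 2.1, 2.1, 0.4, 2.2)}
40 1 0.12 {(-0.7, 0.3, 2.2, 1.5, 0.4, -0.5)}
40 1 0 {(-0.6, 0.6, 2.1, 2.1, 0.4, -1.0)}
45 0 0.12 {(-0.8, 0.3, 2.3, 1.9, 0.5, 2.2)}
45 0 0 {(-0.6, 0.6, 2.2, 2.3, 0.5, 1.9)}
45 1 0.12 {(-0.8, 0.3, 2.3, 1.9, 0.5, -0.9)}
45 1 0 {(-0.6, 0.6, 2.2, 2.3, 0.5, -1.2)}
```

The kinematics now fit to 0.4 mm. Lean 30–35° is singular here, and 22° is feasible if I grasp about 10 mm up the bar. I'll refine the handle from the wrist picture and check the whole path with IK.

```bash
python3 - <<'E'
from kin import *
g=np.load('g.npy');z=np.load('w3.npz');p={k:z[k] for k in('K','T')};p['k1']=float(z['k1'])
im=cv2.imread('pics/w3.png');gr=cv2.cvtColor(im,cv2.COLOR_BGR2GRAY)
m=np.zeros_like(gr);m[165:200,290:330]=gr[165:200,290:330]<50
n,l,st,c=cv2.connectedComponentsWithStats(m);i=1+st[1:,4].argmax();print('dark',st[i],c[i])
for r in(176,180,184,188):print(r,gr[r,276:342].tolist())
print('at z .06',plane('wrist',[c[i]],.06,p),'wall ends z.030',plane('wrist',[[282,179],[335,179]],.03,p).round(4))
h=R.from_euler('z',-5.5,degrees=True);G=np.array([.567,-.190,.046])
for nm,o in(('endbot',[-.0286,0,.0115]),('endtop',[-.0206,0,.0229]),('wallL',[.035,.031,-.016]),('wallR',[.035,-.031,-.016])):print(nm,proj('wrist',G+h.apply(o),p).round(1))
def path(nm,P,Rt,q0):
    k=ik(P,Rt,g,q0);print(nm,P.round(3),k.cost<1e-7,k.x.round(2));return k.x
lean=22;Rt=down(-5.5,lean);zz=Rt.apply([0,0,1])
GG=G+h.apply([-.0082,0,.0057]);q=np.array([-.6,.3,1.8,.3,.7,-2.2])
for b in(.14,.06,0):q=path('in',GG+zz*(.0188-b),Rt,q)
for d,u in((.05,.01),(.1,.01),(.14,.01),(.14,.1),(.1,.2),(.1,.3)):q=path('out',GG+zz*.0188+h.apply([-d,0,u]),Rt,q)
M=np.array([.630,.2235,.135])
for psi in(0,15,25):
  qq=q
  for t in(0,20,40,55):
    H=R.from_euler('z',psi,degrees=True);lip=M+H.apply([-.02,0,.04])
    gr_=H.apply(R.from_euler('y',t,degrees=True).apply([-.116-.0082,0,.04+.0057]))
    Rp=down(psi,lean-t);qq=path(f'pour{psi},{t}',lip+gr_+Rp.apply([0,0,.0188]),Rp,qq)
E
```

```text
Traceback (most recent call last):
ValueError: attempt to get argmax of an empty sequence
```

```bash
python3 - <<'E'
from kin import *
np.set_printoptions(suppress=True,linewidth=200)
g=np.load('g.npy');z=np.load('w3.npz');p={k:z[k] for k in('K','T')};p['k1']=float(z['k1'])
im=cv2.imread('pics/w3.png');gr=cv2.cvtColor(im,cv2.COLOR_BGR2GRAY)
for r in range(168,196,3):print(r,gr[r,278:340].tolist())
h=R.from_euler('z',-5.5,degrees=True);G=np.array([.567,-.190,.046])
for nm,o in(('endbot',[-.0286,0,.0115]),('endtop',[-.0206,0,.0229]),('wallL',[.035,.031,-.016]),('wallR',[.035,-.031,-.016])):print(nm,proj('wrist',G+h.apply(o),p).round(1))
def path(nm,P,Rt,q0):
    k=ik(P,Rt,g,q0);print(nm,P.round(3),k.cost<1e-7,k.x.round(2));return k.x
lean=22;Rt=down(-5.5,lean);zz=Rt.apply([0,0,1])
GG=G+h.apply([-.0082,0,.0057]);q=np.array([-.6,.3,1.8,.3,.7,-2.2])
for b in(.14,.06,0):q=path('in',GG+zz*(.0188-b),Rt,q)
for d,u in((.05,.01),(.1,.01),(.14,.01),(.14,.1),(.1,.2),(.1,.3)):q=path('out',GG+zz*.0188+h.apply([-d,0,u]),Rt,q)
M=np.array([.630,.2235,.135])
for psi in(0,15,25):
  qq=q
  for t in(0,20,40,55):
    H=R.from_euler('z',psi,degrees=True);lip=M+H.apply([-.02,0,.04])
    gr_=H.apply(R.from_euler('y',t,degrees=True).apply([-.116-.0082,0,.04+.0057]))
    Rp=down(psi,lean-t);qq=path(f'pour{psi},{t}',lip+gr_+Rp.apply([0,0,.0188]),Rp,qq)
E
```

```text
168 [214, 215, 215, 215, 214, 213, 212, 211, 211, 213, 212, 210, 210, 212, 213, 214, 215, 214, 212, 212, 210, 211, 213, 214, 213, 200, 164, 132, 125, 127, 127, 127, 126, 126, 127, 128, 128, 127, 127, 128, 135, 161, 192, 210, 213, 212, 211, 212, 212, 213, 214, 214, 206, 176, 142, 159, 197, 211, 215, 215, 213, 212]
171 [213, 213, 213, 214, 214, 212, 209, 209, 209, 208, 208, 208, 207, 208, 210, 211, 211, 211, 209, 208, 209, 209, 210, 207, 192, 158, 121, 108, 107, 107, 107, 108, 108, 110, 110, 113, 113, 113, 113, 118, 143, 185, 205, 210, 212, 212, 212, 211, 212, 212, 212, 213, 209, 193, 154, 146, 182, 209, 213, 213, 213, 215]
174 [215, 215, 215, 213, 199, 168, 147, 143, 141, 141, 142, 142, 142, 142, 149, 149, 151, 153, 152, 152, 148, 144, 133, 103, 71, 63, 59, 60, 61, 61, 62, 61, 61, 61, 57, 61, 61, 59, 59, 61, 84, 132, 167, 176, 178, 176, 172, 171, 172, 177, 188, 191, 192, 185, 158, 141, 167, 201, 213, 213, 213, 213]
177 [195, 194, 196, 188, 166, 146, 140, 138, 139, 137, 138, 138, 139, 140, 139, 138, 139, 139, 139, 140, 139, 135, 119, 81, 59, 60, 62, 60, 62, 60, 60, 63, 62, 60, 61, 62, 
[... 2784 characters left out ...]
72] True [ 0.22  0.62  0.99  0.07  1.84 -1.34]
pour0,55 [0.566 0.224 0.287] True [ 0.19  0.87  0.57  0.14  2.26 -1.32]
pour15,0 [0.498 0.188 0.203] True [ 0.2   0.19  1.88  0.03  0.69 -1.65]
pour15,20 [0.514 0.192 0.242] True [ 0.22  0.35  1.46  0.    1.29 -1.62]
pour15,40 [0.542 0.2   0.272] True [ 0.23  0.62  0.99 -0.01  1.85 -1.61]
pour15,55 [0.568 0.207 0.287] True [ 0.23  0.89  0.54 -0.02  2.29 -1.61]
pour25,0 [0.506 0.166 0.203] True [ 0.1   0.19  1.88  0.19  0.72 -2.03]
pour25,20 [0.521 0.173 0.242] True [ 0.18  0.35  1.46  0.01  1.29 -1.83]
pour25,40 [0.547 0.185 0.272] True [ 0.23  0.62  0.99 -0.07  1.84 -1.79]
pour25,55 [0.572 0.196 0.287] True [ 0.26  0.88  0.54 -0.13  2.28 -1.81]
```

```bash
cat > tgt.py <<'E'
from kin import *
np.set_printoptions(suppress=True,linewidth=200)
HD=-7;G=np.array([.567,-.1885,.046]);h=R.from_euler('z',HD,degrees=True)
Rg=down(HD,22);zz=Rg.apply([0,0,1]);GG=G+h.apply([-.0082,0,.0057])
E
python3 - <<'E'
from tgt import *
s=robot.observe();print(s['tool_pos'],s['tool_rot'])
print('target',go(GG+zz*(.0188-.12),Rg)[0],Rg.as_euler('xyz'))
E
```

```text
[ 0.47755708 -0.17066273  0.17427029] [3.12781558 0.65056415 3.04965017]
delta cm [-1.81 -0.88  4.98] dr [ 1.64 15.26  1.62]
target [ 0.52123351 -0.18288058  0.14553101] [-3.14159265  0.38397244  3.01941961]
```

step_arm([
  {"delta_pos": [0,0,0],"dr": [0.5,5,0.5],"fingers": -0.4},
  {"delta_pos": [0,0,0],"dr": [1,10,1],"fingers": -0.4},
  {"delta_pos": [-0.6,-0.3,1.7],"dr": [1.6,15.3,1.6],"fingers": -0.4},
  {"delta_pos": [-1.2,-0.6,3.4],"dr": [1.6,15.3,1.6],"fingers": -0.4},
  {"delta_pos": [-1.8,-0.9,5],"dr": [1.6,15.3,1.6],"fingers": -0.4},
])

```text
time: 9.25
tool_pos: [0.5229, -0.1831, 0.1457]
tool_rot: [-3.138, 0.376, 3.028]
contact_force: [-0.2, 0.2, -0.0]
opening: 0.0642
grip_force: 0.0
```

```bash
python3 - <<'E'
from tgt import *
s=robot.observe();print(s['tool_pos'],s['tool_rot'],s['qpos'].round(2) if hasattr(s['qpos'],'round') else s['qpos'],s['time'])
go(GG+zz*(.0188-.12),Rg);go(GG+zz*.0188,Rg)
p=viewer.camera_params('wrist');im=viewer.read_camera('wrist')[:,:,::-1];cv2.imwrite('pics/w4.png',im)
for nm,o in(('endbot',[-.0286,0,.0115]),('endtop',[-.0206,0,.0229]),('wallL',[.035,.031,-.016]),('wallR',[.035,-.031,-.016])):print(nm,proj('wrist',G+h.apply(o),p).round(1))
cv2.imwrite('pics/w4c.png',cv2.resize(im[120:280,220:420],None,fx=3,fy=3,interpolation=2))
E
```

```text
[ 0.52291472 -0.18312391  0.14565474] [-3.13782512  0.37643743  3.0283394 ] [-0.57  0.31  1.89  0.28  0.61 -2.23] 9.25
delta cm [ 0.16  0.   -0.05] dr [-0.03 -0.43  0.48]
delta cm [ 0.07  0.01 11.95] dr [-0.03 -0.43  0.48]
endbot [[321.2 184.8]]
endtop [[321.1 201.3]]
wallL [[352.1 223.3]]
wallR [[289.6 222.8]]
```

View pics/w4c.png

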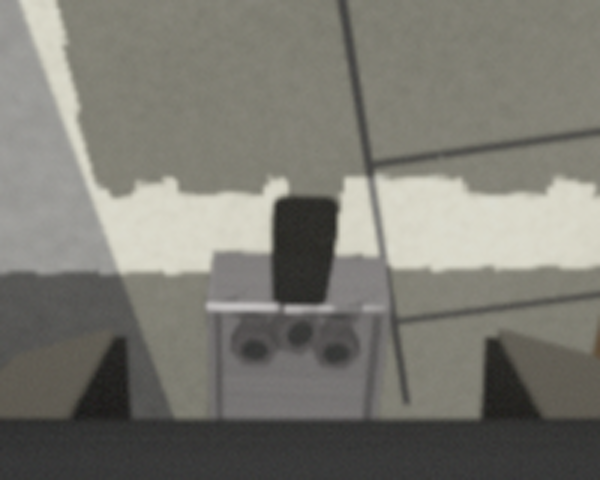

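The crop shows the handle's end at (321.7,186) and the wall at columns 289–349, all within 2 px of my prediction. I'll go in along the slope.

step_arm([
  {"delta_pos": [0.1,0,2],"dr": [0,-0.4,1.4],"fingers": 0},
  {"delta_pos": [0.1,0,4.5],"dr": [-0.2,-0.4,1.4],"fingers": 0},
  {"delta_pos": [0.1,0,6.5],"dr": [-0.3,-0.4,1.4],"fingers": 0},
  {"delta_pos": [0.1,0,8],"dr": [-0.3,-0.4,1.4],"fingers": 0},
  {"delta_pos": [0.1,0,9],"dr": [-0.3,-0.4,1.4],"fingers": 0},
])

```text
time: 9.93
tool_pos: [0.5545, -0.1866, 0.0613]
tool_rot: [3.128, 0.384, 3.001]
contact_force: [0.0, 0.8, -0.5]
opening: 0.046
grip_force: 0.0
```

```bash
sed -i 's/HD=-7/HD=-8/' tgt.py; python3 - <<'E'
from tgt import *
s=robot.observe();print(s['tool_pos'],s['tool_rot'],np.round(s['qpos'],2),s['contact_force'])
go(GG+zz*.0188,Rg)
E
```

```text
[ 0.55448114 -0.18657183  0.06133537] [3.12839883 0.38431654 3.00104489] [-0.54  0.5   1.9   0.4   0.42 -2.32] [ 0.03828442  0.78215935 -0.48742765]
delta cm [-0.05 -0.05  2.94] dr [ 0.74  0.02 -0.05]
```

step_arm([
  {"delta_pos": [0,0,1],"dr": [0.7,0,0],"fingers": 0},
  {"delta_pos": [0,0,2],"dr": [0.7,0,0],"fingers": 0},
  {"delta_pos": [0,0,2.8],"dr": [0.7,0,0],"fingers": 0.1},
  {"delta_pos": [0,0,2.9],"dr": [0.7,0,0],"fingers": 0.3},
  {"delta_pos": [0,0,2.9],"dr": [0.7,0,0],"fingers": 0.4},
], newtons=20)

```text
time: 10.55
tool_pos: [0.5652, -0.1878, 0.035]
tool_rot: [3.14, 0.385, 3.001]
contact_force: [0.4, -0.4, -0.5]
opening: 0.0289
grip_force: 0.0
```

step_arm([
  {"delta_pos": [0,0,0],"dr": [0,0,0],"fingers": 0.5},
  {"delta_pos": [0,0,0],"dr": [0,0,0],"fingers": 0.6},
  {"delta_pos": [0,0,0],"dr": [0,0,0],"fingers": 0.7},
  {"delta_pos": [0,0,0],"dr": [0,0,0],"fingers": 0.9},
  {"delta_pos": [0,0,0],"dr": [0,0,0],"fingers": 0.9},
], newtons=20)

```text
time: 11.18
tool_pos: [0.5653, -0.1879, 0.0352]
tool_rot: [3.141, 0.385, 3.001]
contact_force: [-1.6, -0.8, 3.4]
opening: 0.0182
grip_force: 20.0
```

```bash
python3 - <<'E'
from tgt import *
s=robot.observe();print(s['tool_pos'],s['tool_rot'],np.round(s['qpos'],2),s['contact_force'],s['torque'],s['opening'],s['grip_force'])
p0=np.array(s['tool_pos']);r=toolR(s);np.savez('grip.npz',p=p0,r=s['tool_rot'])
go(GG+zz*.0188,Rg)
for d,u in((0,.008),(.16,.02)):go(p0+h.apply([-d,0,u]),r)
E
```

```text
[ 0.56532062 -0.18788477  0.03523639] [3.14068492 0.38549544 3.00071895] [-0.53  0.56  1.9   0.42  0.36 -2.33] [-1.64094678 -0.84270785  3.41621749] [-0.16603819  0.19677305 -0.05091939] 0.018154315034579597 19.962084889411926
delta cm [-0.02 -0.04  0.11] dr [ 0.03  0.09 -0.07]
delta cm [-0.3   0.   -0.74] dr [0. 0. 0.]
delta cm [14.07 -0.01 -7.87] dr [0. 0. 0.]
```

step_arm([
  {"delta_pos": [-0.2,0,-0.55],"dr": [0,-0.7,0],"fingers": 0.9},
  {"delta_pos": [0.55,0,-1.3],"dr": [0,-1.5,0],"fingers": 0.9},
  {"delta_pos": [1.8,0,-2.25],"dr": [0,-2,0],"fingers": 0.9},
  {"delta_pos": [3,0,-3.15],"dr": [0,-2,0],"fingers": 0.9},
  {"delta_pos": [4.25,0,-4.1],"dr": [0,-2,0],"fingers": 0.9},
], newtons=50)

```text
time: 11.8
tool_pos: [0.5101, -0.1797, 0.0569]
tool_rot: [3.14, 0.419, 3.001]
contact_force: [-0.1, 0.1, -1.4]
opening: 0.0182
grip_force: 50.0
```

step_arm([
  {"delta_pos": [1.25,0,-0.95],"dr": [0,0,0],"fingers": 0.9},
  {"delta_pos": [2.5,0,-1.9],"dr": [0,0,0],"fingers": 0.9},
  {"delta_pos": [3.7,0,-2.8],"dr": [0,0,0],"fingers": 0.9},
  {"delta_pos": [4.8,0,-4.1],"dr": [0,0,0],"fingers": 0.9},
  {"delta_pos": [5.8,0,-5.6],"dr": [0,0,0],"fingers": 0.9},
])

```text
time: 12.42
tool_pos: [0.4349, -0.1691, 0.0848]
tool_rot: [3.14, 0.419, 3.001]
contact_force: [-0.8, 0.1, -2.1]
opening: 0.0175
grip_force: 50.0
```

```bash
python3 - <<'E'
from tgt import *
s=robot.observe();print(s['time'],s['tool_pos'],s['tool_rot'],np.round(s['qpos'],2),s['contact_force'],s['opening'],s['grip_force'])
im=viewer.read_camera('wrist')[:,:,::-1];t=viewer.read_camera('top')[:,:,::-1]
cv2.imwrite('pics/b.png',np.hstack([cv2.resize(im[130:330,200:440],None,fx=1.66,fy=1.66),cv2.resize(t[130:290,300:440],(332,332))[:332]]))
E
```

```text
12.425 [ 0.4349405  -0.16911113  0.08475208] [3.13993607 0.41938661 3.00062257] [-0.68  0.29  2.21  0.68  0.35 -2.72] [-0.77375444  0.07191971 -2.14981094] 0.017465706102746732 49.958252906799316
```

View pics/b.png

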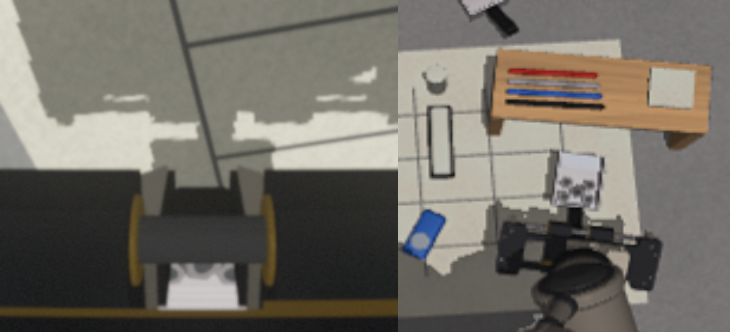

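The scoop is out, level, with the nuts in it, and nothing else moved. Next I'll plan the lift, the carry and the pour pivoting about the lip.

```bash
cat > pour.py <<'E'
from tgt import *
z_=np.load('grip.npz');p0=z_['p'];r0=R.from_euler('xyz',z_['r'])
lip0=G+h.apply([.116,0,-.04]);prel=h.inv().apply(p0-lip0);rrel=h.inv()*r0
M=np.array([.630,.2235,.135])
def tool(lip,psi,t):
    S=R.from_euler('ZY',[psi,t],degrees=True);return lip+S.apply(prel),S*rrel
def lippose(s):
    r=toolR(s);S=r*rrel.inv();return np.array(s['tool_pos'])-S.apply(prel),S.as_euler('ZYX',degrees=True)
E
python3 - <<'E'
from pour import *
g=np.load('g.npy');s=robot.observe();print(lippose(s));q=np.array(s['qpos'])
cur=(np.array(s['tool_pos']),toolR(s))
def st(nm,P,Rt):
    global cur,q
    k=ik(P,Rt,g,q);print(nm,P.round(3),k.cost<1e-7,k.x.round(2),(k.x-q).round(2));q=k.x;cur=go(P,Rt,cur)
st('up',cur[0]+[0,0,.2],cur[1])
psi=15;H=R.from_euler('z',psi,degrees=True)
L=M+H.apply([-.03,0,.035])
st('over',*tool(L+H.apply([-.03,0,.06]),psi,-2))
st('start',*tool(L,psi,0))
base=cur
for t in(10,20,30,40,50,60):
    cur=base;st(t,*tool(L,psi,t))
E
```

```text
(array([ 0.55232998, -0.18608565,  0.0601042 ]), array([-8.01928871, -1.99165663,  0.00987801]))
up [ 0.435 -0.169  0.285] True [-0.68 -0.04  1.9   0.27  0.93 -2.24] [-0.   -0.32 -0.32 -0.41  0.59  0.48]
delta cm [ -8.16   0.02 -18.26] dr [0. 0. 0.]
over [0.457 0.178 0.255] True [ 0.2   0.03  1.91  0.04  0.77 -1.66] [ 0.88  0.07  0.02 -0.23 -0.16  0.58]
delta cm [ 3.66 34.65  1.7 ] dr [ -9.38   0.01 -21.02]
start [0.487 0.186 0.199] True [ 0.2   0.17  1.91  0.04  0.67 -1.65] [ 0.01  0.14 -0.   -0.   -0.1   0.  ]
delta cm [-0.55 -0.    6.36] dr [0. 2. 0.]
10 [0.494 0.187 0.219] True [ 0.21  0.24  1.71  0.01  0.98 -1.63] [ 0.01  0.07 -0.2  -0.02  0.31  0.03]
delta cm [-1.39  0.   -1.6 ] dr [ 0.01 10.    0.  ]
20 [0.504 0.19  0.238] True [ 0.22  0.34  1.5   0.    1.27 -1.61] [ 0.01  0.1  -0.21 -0.01  0.29  0.01]
delta cm [-3.03  0.   -2.93] dr [ 0.02 20.    0.01]
30 [0.517 0.193 0.254] True [ 0.22  0.46  1.28 -0.    1.55 -1.61] [ 0.01  0.12 -0.22 -0.01  0.28  0.01]
delta cm [-4.88  0.01 -3.95] dr [ 0.03 30.    0.01]
40 [0.532 0.198 0.268] True [ 0.23  0.6   1.04 -0.01  1.82 -1.61] [ 0.    0.14 -0.24 -0.01  0.27  0.  ]
delta cm [-6.88  0.01 -4.64] dr [ 0.05 40.    0.02]
50 [0.549 0.202 0.279] True [ 0.23  0.76  0.77 -0.02  2.1  -1.61] [ 0.    0.16 -0.27 -0.01  0.28 -0.  ]
delta cm [-8.97  0.01 -4.97] dr [ 0.06 50.    0.02]
60 [0.569 0.207 0.287] True [ 0.23  0.96  0.42 -0.03  2.42 -1.61] [ 0.    0.2  -0.34 -0.01  0.32 -0.01]
delta cm [-11.09   0.01  -4.93] dr [ 0.07 60.    0.03]
```

step_arm([
  {"delta_pos": [-0.5,0,-1.1],"dr": [0,0,0],"fingers": 0.9},
  {"delta_pos": [-1.3,0,-2.9],"dr": [0,0,0],"fingers": 0.9},
  {"delta_pos": [-2.2,0,-5],"dr": [0,0,0],"fingers": 0.9},
  {"delta_pos": [-3.2,0,-7.2],"dr": [0,0,0],"fingers": 0.9},
  {"delta_pos": [-4.2,0,-9.4],"dr": [0,0,0],"fingers": 0.9},
])

```text
time: 13.15
tool_pos: [0.436, -0.1696, 0.1882]
tool_rot: [3.14, 0.42, 3.001]
contact_force: [0.2, 0.6, -2.0]
opening: 0.0176
grip_force: 50.0
```

step_arm([
  {"delta_pos": [-1,0,-2.2],"dr": [0,0,0],"fingers": 0.9},
  {"delta_pos": [-2,0,-4.4],"dr": [0,0,0],"fingers": 0.9},
  {"delta_pos": [-3,0,-6.6],"dr": [0,0,0],"fingers": 0.9},
  {"delta_pos": [-3.7,0.5,-8.2],"dr": [0,0,0],"fingers": 0.9},
  {"delta_pos": [-4,2,-8.9],"dr": [0,0,0],"fingers": 0.9},
])

```text
time: 13.78
tool_pos: [0.4395, -0.1503, 0.2862]
tool_rot: [3.141, 0.421, 3.0]
contact_force: [0.3, 0.4, -1.8]
opening: 0.0175
grip_force: 50.0
```

step_arm([
  {"delta_pos": [0,2.5,0],"dr": [0,0,0],"fingers": 0.9},
  {"delta_pos": [0,5.5,0],"dr": [0,0,0],"fingers": 0.9},
  {"delta_pos": [0,8.5,0],"dr": [0,0,0],"fingers": 0.9},
  {"delta_pos": [0,11.5,0],"dr": [0,0,0],"fingers": 0.9},
  {"delta_pos": [0,14.5,0],"dr": [0,0,0],"fingers": 0.9},
])

```text
time: 14.4
tool_pos: [0.4593, -0.0052, 0.2851]
tool_rot: [3.14, 0.42, 3.001]
contact_force: [0.1, -0.6, -1.2]
opening: 0.0177
grip_force: 50.0
```

```bash
python3 - <<'E'
from pour import *
s=robot.observe();print(lippose(s),s['tool_pos'],s['opening'],s['contact_force'],np.round(s['qpos'],2))
psi=15;H=R.from_euler('z',psi,degrees=True);L=M+H.apply([-.03,0,.035])
go(*tool(L+H.apply([-.03,0,.06]),psi,-2))
E
```

```text
(array([ 0.57679531, -0.0220258 ,  0.25990294]), array([-7.98976561, -1.95810679,  0.04074091])) [ 0.45931776 -0.00517859  0.28509919] 0.0176783632355366 [ 0.11116261 -0.56690512 -1.22485773] [-0.2  -0.06  1.92  0.03  0.86 -1.64]
delta cm [ 3.75 18.07  1.64] dr [ -9.34  -0.01 -21.01]
```

step_arm([
  {"delta_pos": [0.6,3,0],"dr": [-1,0,-2.2],"fingers": 0.9},
  {"delta_pos": [1.2,6,0.3],"dr": [-2.7,0,-6],"fingers": 0.9},
  {"delta_pos": [1.9,9,0.7],"dr": [-4.5,0,-10.2],"fingers": 0.9},
  {"delta_pos": [2.5,12,1],"dr": [-6.3,0,-14.2],"fingers": 0.9},
  {"delta_pos": [3.1,15,1.4],"dr": [-8,0,-18],"fingers": 0.9},
])

```text
time: 15.02
tool_pos: [0.4577, 0.1466, 0.2597]
tool_rot: [3.141, 0.42, -2.936]
contact_force: [-0.2, -0.4, -1.7]
opening: 0.0179
grip_force: 50.0
```

```bash
python3 - <<'E'
from pour import *
s=robot.observe();print(lippose(s),s['tool_pos'],s['opening'],s['contact_force'])
psi=15;H=R.from_euler('z',psi,degrees=True);L=M+H.apply([-.03,0,.035])
go(*tool(L+H.apply([-.03,0,.06]),psi,-2))
c=go(*tool(L,psi,0))
im=viewer.read_camera('top')[:,:,::-1];sd=viewer.read_camera('side')[:,:,::-1];cv2.imwrite('pics/t5.png',im);cv2.imwrite('pics/s5.png',sd)
E
```

```text
(array([0.57396901, 0.17061836, 0.23451299]), array([11.85433821, -1.97279472,  0.00448579])) [0.45773821 0.14660278 0.25967859] 0.017908015552127655 [-0.2476834  -0.42276727 -1.66583393]
delta cm [-0.35  3.04  0.66] dr [-1.28 -0.02 -2.87]
delta cm [-0.9   3.21  7.02] dr [-1.23  1.98 -2.89]
```

step_arm([
  {"delta_pos": [-0.3,1.6,0.4],"dr": [-0.6,0,-1.4],"fingers": 0.9},
  {"delta_pos": [-0.4,3,1],"dr": [-1.2,0,-2.9],"fingers": 0.9},
  {"delta_pos": [-0.6,3.2,3],"dr": [-1.2,0.5,-2.9],"fingers": 0.9},
  {"delta_pos": [-0.8,3.2,5],"dr": [-1.2,1,-2.9],"fingers": 0.9},
  {"delta_pos": [-0.9,3.2,6.5],"dr": [-1.2,2,-2.9],"fingers": 0.9},
])

```text
time: 15.75
tool_pos: [0.4855, 0.184, 0.2033]
tool_rot: [3.142, 0.384, -2.883]
contact_force: [0.5, 0.8, -1.2]
opening: 0.0175
grip_force: 50.0
```

```bash
python3 - <<'E'
from pour import *
s=robot.observe();print(lippose(s),s['tool_pos'],s['opening'],s['contact_force'])
psi=15;H=R.from_euler('z',psi,degrees=True);L=M+H.apply([-.03,0,.035])
for t in(0,10,20,30,38,45,52):go(*tool(L,psi,t))
im=viewer.read_camera('top')[:,:,::-1];sd=viewer.read_camera('side')[:,:,::-1]
cv2.imwrite('pics/c.png',np.hstack([cv2.resize(im[130:240,200:300],None,fx=4,fy=4,interpolation=2),cv2.resize(sd[150:260,350:450],None,fx=4,fy=4,interpolation=2)]))
print('lip expected top',proj('top',[lippose(s)[0]])-[200,130],'side',proj('side',[lippose(s)[0]])-[350,150])
E
```

```text
(array([0.5993274 , 0.21382334, 0.17380373]), array([14.8659767 ,  0.10621698, -0.04474966])) [0.48547033 0.18401286 0.20325805] 0.01751718670476632 [ 0.50079477  0.76048488 -1.16436057]
delta cm [-0.04  0.11  0.45] dr [-0.09 -0.11 -0.11]
delta cm [-1.43  0.11 -1.15] dr [-0.07  9.89 -0.11]
delta cm [-3.07  0.12 -2.48] dr [-0.05 19.89 -0.11]
delta cm [-4.92  0.12 -3.51] dr [-0.03 29.89 -0.12]
delta cm [-6.51  0.13 -4.09] dr [-0.01 37.89 -0.12]
delta cm [-7.95  0.13 -4.41] dr [ 0.01 44.89 -0.12]
delta cm [-9.43  0.13 -4.56] dr [ 0.02 51.89 -0.12]
lip expected top [[43.44169196 51.82289682]] side [[42.36438255 45.06300233]]
```

View pics/c.png

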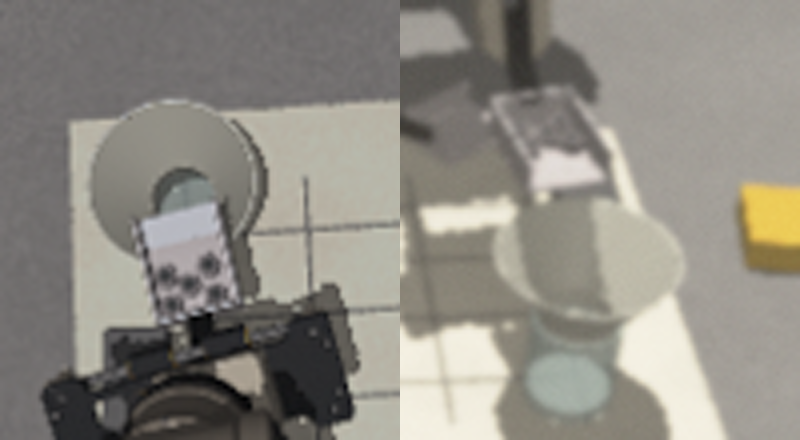

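The crop shows all five nuts in the scoop (around crop 190,280), the lip over the mouth (180,208) and the jar standing. Pouring now.

step_arm([
  {"delta_pos": [-0.7,0.1,-0.3],"dr": [0,5,0],"fingers": 0.9},
  {"delta_pos": [-1.4,0.1,-1.2],"dr": [0,10,0],"fingers": 0.9},
  {"delta_pos": [-2.2,0.1,-1.8],"dr": [0,15,0],"fingers": 0.9},
  {"delta_pos": [-3.1,0.1,-2.5],"dr": [0,20,0],"fingers": 0.9},
  {"delta_pos": [-4,0.1,-3],"dr": [0,25,0],"fingers": 0.9},
])

```text
time: 16.48
tool_pos: [0.5106, 0.1914, 0.2485]
tool_rot: [-3.141, -0.052, -2.884]
contact_force: [0.1, -0.0, -1.8]
opening: 0.0177
grip_force: 50.0
```

```bash
python3 - <<'E'
from pour import *
s=robot.observe();print(lippose(s),s['tool_pos'],s['opening'],s['contact_force'])
psi=15;H=R.from_euler('z',psi,degrees=True);L=M+H.apply([-.03,0,.035])
for t in(25,30,35,40,45,50,55):go(*tool(L,psi,t))
E
```

```text
(array([0.60180589, 0.2151578 , 0.17217134]), array([14.8382278 , 25.04950848, -0.03367608])) [0.51055494 0.19138936 0.24851255] 0.017719228677527187 [ 0.07273452 -0.03490073 -1.83593671]
delta cm [0.06 0.05 0.23] dr [-0.02 -0.05 -0.15]
delta cm [-0.6   0.05 -0.6 ] dr [-0.01  4.95 -0.15]
delta cm [-1.33  0.05 -1.37] dr [ 0.    9.95 -0.15]
delta cm [-2.12  0.06 -2.07] dr [ 0.01 14.95 -0.14]
delta cm [-2.97  0.06 -2.7 ] dr [ 0.03 19.95 -0.14]
delta cm [-3.88  0.06 -3.25] dr [ 0.04 24.95 -0.14]
delta cm [-4.82  0.07 -3.73] dr [ 0.05 29.95 -0.14]
```

step_arm([
  {"delta_pos": [-0.6,0,-0.6],"dr": [0,5,0],"fingers": 0.9},
  {"delta_pos": [-0.95,0,-1],"dr": [0,7.5,0],"fingers": 0.9},
  {"delta_pos": [-1.3,0,-1.4],"dr": [0,10,0],"fingers": 0.9},
  {"delta_pos": [-1.7,0,-1.7],"dr": [0,12.5,0],"fingers": 0.9},
  {"delta_pos": [-2.1,0,-2.1],"dr": [0,15,0],"fingers": 0.9},
])

```text
time: 17.1
tool_pos: [0.5318, 0.197, 0.2677]
tool_rot: [-3.142, -0.313, -2.884]
contact_force: [0.4, 0.6, -0.7]
opening: 0.0179
grip_force: 50.0
```

```bash
python3 - <<'E'
from pour import *
s=robot.observe();print(lippose(s),s['tool_pos'],s['opening'],s['contact_force'])
psi=15;H=R.from_euler('z',psi,degrees=True);L=M+H.apply([-.03,0,.035])
for t in(40,45,50,55):go(*tool(L,psi,t))
im=viewer.read_camera('top')[:,:,::-1];sd=viewer.read_camera('side')[:,:,::-1]
cv2.imwrite('pics/t6.png',im);cv2.imwrite('pics/s6.png',sd)
E
```

```text
(array([0.60089456, 0.21496461, 0.16958757]), array([14.85121427, 40.00634874, -0.009525  ])) [0.53178502 0.19703251 0.26767919] 0.01792695380141271 [ 0.44705083  0.60184626 -0.67279986]
delta cm [-0.02  0.05 -0.05] dr [ 0.04 -0.01 -0.14]
delta cm [-0.68  0.06 -0.88] dr [ 0.05  4.99 -0.13]
delta cm [-1.41  0.06 -1.64] dr [ 0.06  9.99 -0.13]
delta cm [-2.2   0.06 -2.34] dr [ 0.07 14.99 -0.13]
```

step_arm([
  {"delta_pos": [-0.4,0,-0.35],"dr": [0,2.5,0],"fingers": 0.9},
  {"delta_pos": [-0.85,0,-0.65],"dr": [0,5,0],"fingers": 0.9},
  {"delta_pos": [-1.3,0,-0.95],"dr": [0,7.5,0],"fingers": 0.9},
  {"delta_pos": [-1.75,0,-1.2],"dr": [0,10,0],"fingers": 0.9},
  {"delta_pos": [-1.75,0,-1.2],"dr": [0,10,0],"fingers": 0.9},
])

```text
time: 17.82
tool_pos: [0.5515, 0.2022, 0.2723]
tool_rot: [-3.142, -0.487, -2.884]
contact_force: [-0.2, 0.6, -0.5]
opening: 0.0174
grip_force: 50.0
```

```bash
python3 - <<'E'
from pour import *
s=robot.observe();print(lippose(s),s['tool_pos'],s['opening'],s['contact_force'],s['torque'])
psi=15;H=R.from_euler('z',psi,degrees=True);L=M+H.apply([-.03,0,.035])
for t in(50,55,58):go(*tool(L,psi,t))
im=viewer.read_camera('top')[:,:,::-1];sd=viewer.read_camera('side')[:,:,::-1]
cv2.imwrite('pics/t7.png',im);cv2.imwrite('pics/s7.png',sd)
np.set_printoptions(linewidth=300)
g=cv2.cvtColor(im,cv2.COLOR_BGR2GRAY)
print(g[152:198:2,220:268:2])
E
```

```text
(array([0.6031238 , 0.21547889, 0.16335011]), array([14.86315988, 49.97242655,  0.0079991 ])) [0.55146992 0.20215471 0.27231799] 0.0173867634956749 [-0.15604266  0.58958038 -0.46670481] [ 0.11527841 -0.3341664  -0.01216991]
delta cm [ 0.48  0.07 -0.5 ] dr [ 0.07  0.03 -0.12]
delta cm [-0.18  0.07 -1.33] dr [ 0.08  5.03 -0.12]
delta cm [-0.61  0.07 -1.8 ] dr [ 0.09  8.03 -0.12]
[[ 44  44  33  48  96  85 103 104 106  66  41  41  73  58  62  64  62  41  34  34  35  31  58  75]
 [ 64  71 127  89  40  57 109 106 108  81  41  41  69  57  47  21  32  33  33  34  34  34  32  54]
 [113  81  65  76  86  98 109 110 113  99  41  42  61  59  50  19  34  35  35  34  35  33  34  31]
 [114 120 126 118 106  94 104 117 123 115  51  43  49  74  55  21  34  34  35  34  35  34  34  32]
 [112 115 116 108 102  96 102 124 131 137  61  41  40  71  63  23  29  33  34  33  35  33  34  32]
 [109 112 108 101  97  90  85 126 130 139  82  41  42  69  71  30  28  34  34  34  34  35  30  56]
 [107 106 102  99  93  86  77 113 119 122 100  38  43  57  75  39  31  34  34  35  33  34  35  33]
 [104 102  98  94  90  84  
[... 857 characters left out ...]
9 176]
 [100  99  97  96  94  92  90  84  80  70  64  50  48  64  64  78  80  57  79  79  75 115  87 184]
 [ 99  99  98  96  94  93  92  86  81  73  66  55  67  73  74  84  85  57  78  78  92  94  90 187]
 [100  99  98  96  96  94  91  87  81  74  68  60  54  74  73  79  82  67  76  89  67  71  63 132]
 [100  99  98  97  95  94  90  85  81  75  70  64  46  75  73  82  83  77  81  95  96  97  93 170]
 [101  99  99  97  96  96  89  84  82  78  72  67  48  69  77  83  81  83  89  94  96  95  97 174]
 [101 100  98  98  96  96  91  84  82  80  73  67  53  70  82  80  83  85  91  96  94  95  95  89]
 [102 101  99  98  96  95  93  87  84  82  73  67  57  59  89  91  95  95  96  96  95  98  99  93]]
```

step_arm([
  {"delta_pos": [0,0,-1],"dr": [0,3,0],"fingers": 0.9},
  {"delta_pos": [-0.4,0,-1.7],"dr": [0,7,0],"fingers": 0.9},
  {"delta_pos": [-0.4,0,-1.7],"dr": [0,7,0],"fingers": 0.9},
  {"delta_pos": [0,0,-1.2],"dr": [0,4,0],"fingers": 0.9},
  {"delta_pos": [-0.4,0,-1.7],"dr": [0,7,0],"fingers": 0.9},
])

```text
time: 18.55
tool_pos: [0.56, 0.2048, 0.2882]
tool_rot: [-3.142, -0.609, -2.883]
contact_force: [1.0, 0.7, -0.2]
opening: 0.0177
grip_force: 50.0
```

step_arm([
  {"delta_pos": [0.4,0,0.5],"dr": [0,-3,0],"fingers": 0.9},
  {"delta_pos": [0,0,0],"dr": [0,0,0],"fingers": 0.9},
  {"delta_pos": [0,0,0],"dr": [0,0,0],"fingers": 0.9},
  {"delta_pos": [0,0,0],"dr": [0,0,0],"fingers": 0.9},
  {"delta_pos": [0,0,0],"dr": [0,0,0],"fingers": 0.9},
])

```text
time: 19.18
tool_pos: [0.5621, 0.205, 0.2869]
tool_rot: [-3.142, -0.607, -2.883]
contact_force: [0.1, 0.2, -1.0]
opening: 0.0179
grip_force: 50.0
```

```bash
python3 - <<'E'
from pour import *
s=robot.observe();print(lippose(s),s['contact_force'])
sd=viewer.read_camera('side')[:,:,::-1];cv2.imwrite('pics/s8.png',sd)
print('jar floor px',proj('side',[[.63,.2235,.012],[.63,.195,.012],[.63,.252,.012],[.602,.2235,.012],[.658,.2235,.012]]).round(),'jar top', proj('side',[[.63,.2235,.075]]).round())
np.set_printoptions(linewidth=300)
a=cv2.imread('pics/s5.png',0).astype(int)
print(cv2.cvtColor(sd,6).astype(int)[228:256,376:412:1]);print((cv2.cvtColor(sd,6).astype(int)-a)[228:256:2,376:412:2])
E
```

```text
(array([0.60068076, 0.21491816, 0.17227797]), array([14.88296128, 56.89004229,  0.02424687])) [ 0.11201788  0.23447269 -1.00666715]
jar floor px [[391. 245.]
 [381. 245.]
 [400. 245.]
 [390. 238.]
 [392. 251.]] jar top [[393. 229.]]
[[119 117 119 ... 169 196 217]
 [122 124 124 ... 217 228 235]
 [129 129 129 ... 232 238 238]
 ...
 [131 127 129 ... 130 127 129]
 [129 128 127 ... 129 128 129]
 [130 130 129 ... 128 128 127]]
[[-13 -16 -63 -66 -17  -7 -13 -30 -54 -52 -38 -33 -21 -34 -63 -76 -52 -21]
 [ -1  -1 -33 -62 -24  -5  -1  -3  -8 -10 -15 -19 -21 -21 -13  -3  -1   1]
 [  2  -1  -9 -31 -17  -4  -1   0  -1  -1  -2  -3  -2  -5  -1  -1   0   1]
 [  3   2  -3  -9 -17  -9  -1  -2   0  -3  -4  -5  -2  -3  -1  -1   0   1]
 [  1   2   0  -2 -17 -19 -11  -6  -6   0  -4  -3  -5 -15  -7  -2   0   1]
 [ -1   0   0   1  -6 -18 -23 -43 -46 -36 -28 -19 -19 -23 -33  -6   0   0]
 [  0  -1   0  -3   0  -4 -15 -53 -67 -67 -64 -42 -19 -24 -72 -44  -2   1]
 [ -1   1  -2  -2   0  -3 -14 -57 -66 -62 -66 -59 -25 -11 -30 -72 -17   1]
 [  2   3   0  -2  -3 -13 -35 -55 -52 -54 -54 -46 -10  -4  -3 -18 -25  -1]
 [  6  -2   0  -4  -5 -39 -69 -61 -39 -60 -68 -44  -6  -2  -2  -1   0  -1]
 [ -1  -1  -2  -2  -6 -38 -60 -53 -31 -52 -59 -41  -5   0  -4  -3  -6  -3]
 [ -3  -1  -1  -3  -2  -6 -23 -17  -6 -17 -29 -16  -1  -4  -3  -4   1  -3]
 [ -5  -1  -1   0   0   0  -2  -2  -5  -5  -2  -7  -9  -3  -5   0  -1  -1]
 [ -1  -3   3   0  -3  -5  -6  -4   0  -1  -4 -12 -13  -3   0   0  -2  -2]]
```

The side difference image shows nuts on the jar floor (columns 388–400, rows 238–250). I'll back off, look into the scoop and funnel by mask, and plan the placing.

```bash
python3 - <<'E'
from pour import *
g=np.load('g.npy');s=robot.observe();q=np.array(s['qpos'])
cur=(np.array(s['tool_pos']),toolR(s));l0=lippose(s)[0]
def st(nm,P,Rt):
    global cur,q
    k=ik(P,Rt,g,q);print(nm,P.round(3),k.cost<1e-7,k.x.round(2),(k.x-q).round(2));q=k.x;cur=go(P,Rt,cur)
H=R.from_euler('z',15,degrees=True)
st('up',*tool(l0+[0,0,.07],14.9,57))
st('level1',*tool(l0+[0,0,.10]+H.apply([-.05,0,0]),14.9,10))
lf=np.array([.572,.131,.006]);
st('above',*tool(lf+[0,0,.15],8,0))
for u in(.06,.02,0):st('down%g'%u,*tool(lf+[0,0,u],8,0))
E
```

```text
up [0.562 0.205 0.357] True [ 0.23  0.93  0.28 -0.03  2.54 -1.62] [ 0.    0.04 -0.26 -0.01  0.22 -0.01]
delta cm [ 3.99 -0.   -5.76] dr [ 0.03  0.09 -0.02]
level1 [0.445 0.174 0.321] True [ 0.2   0.07  1.63  0.01  1.23 -1.63] [-0.03 -0.86  1.35  0.04 -1.31 -0.01]
delta cm [ 7.92 -0.02  9.85] dr [ -0.05 -47.    -0.02]
above [0.455 0.115 0.185] True [ 0.06  0.1   2.05  0.05  0.61 -1.68] [-0.14  0.03  0.42  0.04 -0.62 -0.05]
delta cm [ 3.36 -5.96 13.2 ] dr [ 2.02 -9.99  6.6 ]
down0.06 [0.455 0.115 0.095] True [ 0.06  0.27  2.17  0.09  0.32 -1.73] [ 0.    0.17  0.12  0.04 -0.29 -0.05]
delta cm [ 3.38 -0.01  8.34] dr [0. 0. 0.]
down0.02 [0.455 0.115 0.055] False [ 0.06  0.35  2.17  0.11  0.28 -1.75] [-0.    0.08 -0.01  0.02 -0.04 -0.02]
delta cm [ 1.5  -0.    3.71] dr [0. 0. 0.]
down0 [0.455 0.115 0.035] False [ 0.06  0.4   2.15  0.11  0.28 -1.75] [ 0.    0.04 -0.01  0.   -0.   -0.  ]
delta cm [ 0.75 -0.    1.85] dr [0. 0. 0.]
```

```bash
python3 - <<'E'
from pour import *
g=np.load('g.npy');out=[]
for gx in(.44,.46,.48):
  for gy in(-.25,-.2,-.15,-.12,.1,.13):
    for psi in(-35,-25,-15,-8,0,10,20,30,40):
        H=R.from_euler('z',psi,degrees=True);lf=np.array([gx,gy,.006])+H.apply([.116,0,0])
        q=np.array([np.arctan2(gy,gx)-.2,.2,2.,.1,.6,-1.7]);m=9
        for u in(.1,.03,0):
            k=ik(*tool(lf+[0,0,u],psi,0),g,q);q=k.x
            if k.cost>1e-7:m=-1;break
            m=min(m,q[4]-.28,3.11+q[5],3.11-q[5],q[3]+1)
        if m>.06:out.append((round(float(m),2),gx,gy,psi,lf.round(3)[:2].tolist(),q.round(2).tolist()))
out.sort(key=lambda o:-o[0])
for o in out[:22]:print(*o)
E
```

```text
0.2 0.48 0.13 -35 [0.575, 0.063] [0.31, 0.5, 2.02, -0.71, 0.48, -0.04]
0.18 0.46 0.13 -35 [0.555, 0.063] [0.32, 0.48, 2.07, -0.74, 0.46, 0.01]
0.17 0.44 0.13 -35 [0.535, 0.063] [0.34, 0.46, 2.12, -0.78, 0.45, 0.07]
0.16 0.48 -0.25 0 [0.596, -0.25] [-0.78, 0.51, 2.01, 0.68, 0.44, -2.95]
0.16 0.48 0.1 -35 [0.575, 0.033] [0.24, 0.49, 2.06, -0.73, 0.44, -0.08]
0.14 0.46 0.1 -35 [0.555, 0.033] [0.25, 0.47, 2.11, -0.77, 0.42, -0.02]
0.13 0.44 0.1 -35 [0.535, 0.033] [0.26, 0.45, 2.15, -0.81, 0.41, 0.04]
0.1 0.48 0.13 -25 [0.585, 0.081] [0.27, 0.48, 2.07, -0.72, 0.38, -0.22]
0.09 0.46 -0.25 0 [0.576, -0.25] [-0.82, 0.49, 2.05, 0.72, 0.43, -3.02]
0.09 0.48 -0.2 0 [0.596, -0.2] [-0.7, 0.48, 2.08, 0.73, 0.37, -2.92]
0.08 0.46 -0.25 -8 [0.575, -0.266] [-0.79, 0.48, 2.07, 0.71, 0.36, -2.86]
0.08 0.46 -0.2 0 [0.576, -0.2] [-0.73, 0.46, 2.12, 0.78, 0.36, -3.01]
0.08 0.46 0.13 -25 [0.565, 0.081] [0.28, 0.46, 2.12, -0.77, 0.36, -0.15]
0.08 0.48 -0.25 -8 [0.595, -0.266] [-0.75, 0.5, 2.03, 0.66, 0.36, -2.77]
0.07 0.44 -0.25 -8 [0.555, -0.266] [-0.82, 0.46, 2.12, 0.76, 0.35, -2.95]
0.07 0.44 0.13 -25 [0.545, 0.081] [0.3, 0.44, 2.16, -0.82, 0.35, -0.08]
0.07 0.48 -0.12 10 [0.594, -0.1] [-0.57, 0.45, 2.14, 0.8, 0.36, -3.04]
0.06 0.48 0.13 40 [0.569, 0.205] [-0.06, 0.46, 2.13, 0.79, 0.37, -3.05]
```

```bash
cat > plan2.py <<'E'
from pour import *
lf=np.array([.5605,.072,.006]);PS=-30
E
python3 - <<'E'
from plan2 import *
g=np.load('g.npy');s=robot.observe();q=np.array(s['qpos'])
cur=(np.array(s['tool_pos']),toolR(s));l0=lippose(s)[0]
def st(nm,P,Rt):
    global cur,q
    k=ik(P,Rt,g,q);print(nm,P.round(3),k.cost<1e-7,k.x.round(2));q=k.x;cur=go(P,Rt,cur)
H=R.from_euler('z',15,degrees=True)
st('up',*tool(l0+[0,0,.07],14.9,57))
for t in(48,38,28,20):
    c=cur;qq=q;st('t%d'%t,*tool(l0+[0,0,.10]+H.apply([-.05,0,0]),14.9,t));cur=c;q=qq
st('level1',*tool(l0+[0,0,.10]+H.apply([-.05,0,0]),14.9,10))
st('above',*tool(lf+[0,0,.2],-10,0))
st('above2',*tool(lf+[0,0,.15],PS,0))
for u in(.06,.02,0):st('down%g'%u,*tool(lf+[0,0,u],PS,0))
E
```

```text
up [0.562 0.205 0.357] True [ 0.23  0.93  0.28 -0.03  2.54 -1.62]
delta cm [ 3.99 -0.   -5.76] dr [ 0.03  0.09 -0.02]
t48 [0.497 0.188 0.379] True [ 0.23  0.6   0.79 -0.02  2.2  -1.61]
delta cm [ 6.81 -0.02  2.02] dr [-0.01 -9.   -0.  ]
t38 [0.48  0.183 0.368] True [ 0.22  0.44  1.04 -0.01  1.95 -1.61]
delta cm [ 7.61 -0.02  3.98] dr [ -0.02 -19.    -0.01]
t28 [0.465 0.179 0.353] True [ 0.22  0.29  1.26 -0.    1.7  -1.61]
delta cm [ 8.05 -0.02  6.05] dr [ -0.03 -29.    -0.01]
t20 [0.455 0.176 0.34 ] True [ 0.21  0.18  1.43  0.    1.49 -1.62]
delta cm [ 8.14 -0.02  7.74] dr [ -0.04 -37.    -0.02]
level1 [0.445 0.174 0.321] True [ 0.2   0.07  1.63  0.01  1.23 -1.63]
delta cm [ 7.92 -0.02  9.85] dr [ -0.05 -47.    -0.02]
above [0.445 0.093 0.235] True [ 0.11  0.02  1.97 -0.15  0.78 -1.2 ]
delta cm [ 3.88 -7.82  7.98] dr [ 7.31 -9.86 23.83]
above2 [0.459 0.131 0.185] True [ 0.3   0.19  1.93 -0.4   0.79 -0.49]
delta cm [1.21 4.02 4.91] dr [ 7.52 -0.02 18.53]
down0.06 [0.459 0.131 0.095] True [ 0.3   0.34  2.04 -0.55  0.56 -0.3 ]
delta cm [ 3.38 -0.01  8.34] dr [0. 0. 0.]
down0.02 [0.459 0.131 0.055] True [ 0.3   0.43  2.08 -0.68  0.46 -0.16]
delta cm [ 1.5  -0.    3.71] dr [0. 0. 0.]
down0 [0.459 0.131 0.035] True [ 0.3   0.47  2.09 -0.76  0.41 -0.07]
delta cm [ 0.75 -0.    1.85] dr [0. 0. 0.]
```

step_arm([
  {"delta_pos": [0.8,0,-1.2],"dr": [0,0,0],"fingers": 0.9},
  {"delta_pos": [1.8,0,-2.6],"dr": [0,0,0],"fingers": 0.9},
  {"delta_pos": [2.8,0,-4],"dr": [0,0,0],"fingers": 0.9},
  {"delta_pos": [3.6,0,-5.2],"dr": [0,0,0],"fingers": 0.9},
  {"delta_pos": [4,0,-5.8],"dr": [0,0,0],"fingers": 0.9},
])

```text
time: 19.85
tool_pos: [0.5626, 0.2052, 0.3576]
tool_rot: [-3.141, -0.608, -2.883]
contact_force: [0.4, 0.1, -0.3]
opening: 0.0177
grip_force: 50.0
```

step_arm([
  {"delta_pos": [4,0,1],"dr": [0,-6,0],"fingers": 0.9},
  {"delta_pos": [7,0,2.5],"dr": [0,-14,0],"fingers": 0.9},
  {"delta_pos": [7.8,0,4.6],"dr": [0,-22,0],"fingers": 0.9},
  {"delta_pos": [8,0,6.2],"dr": [0,-30,0],"fingers": 0.9},
  {"delta_pos": [8.1,0,7.7],"dr": [0,-38,0],"fingers": 0.9},
])

```text
time: 20.48
tool_pos: [0.4548, 0.1767, 0.3403]
tool_rot: [-3.141, 0.06, -2.883]
contact_force: [0.4, 0.3, -0.9]
opening: 0.0178
grip_force: 50.0
```

```bash
python3 - <<'E'
from plan2 import *
s=robot.observe();print(lippose(s),s['contact_force'],s['opening'],s['time'])
go(*tool(lf+[0,0,.2],-10,0))
im=viewer.read_camera('top')[:,:,::-1];cv2.imwrite('pics/t9.png',im);sd=viewer.read_camera('side')[:,:,::-1];cv2.imwrite('pics/s9.png',sd)
np.set_printoptions(linewidth=330,threshold=100000)
gg=cv2.cvtColor(im,6);print('lip px',proj('top',[lippose(s)[0]]))
print('throat px',proj('top',[[.63,.2235,.07]]))
print(gg[150:200:2,216:272:2])
b=cv2.cvtColor(sd,6);a=cv2.imread('pics/side0.png',0);print(b[232:256,380:408])
E
```

```text
(array([0.55364892, 0.20251901, 0.27488013]), array([14.84229896, 18.66151223, -0.0408911 ])) [ 0.36014761  0.33757995 -0.94039238] 0.01780270897113781 20.475
delta cm [ 3.75 -7.85 10.3 ] dr [  5.45 -18.38  24.35]
lip px [[240.66662059 190.97792118]]
throat px [[246.34024438 178.92364868]]
[[110 111 113 112 112 111 113 111 111 112 114 115 112 113 111 112 112 108 112 114 118 115 117 114 114 114 108 113]
 [109 112 111 114 113 113 113 113 114 114 114 109 109 115 114 116 113 113 116 112 118 116 116 114 114 114 116 114]
 [114 112 113 110 111 110 109 109 113 111 111 114 123 133 130 130 114 112 113 112 111 114 113 110 111 112 112 111]
 [112 112 111 113 111 111 112 111 114 125 169 154 140 143 143 136 160 160 129 112 113 114 116 116 111 110 124 124]
 [111 110 113 111 110 110 111 120 150 140 144 144 145 145 144 144 143 141 140 158 179 185 183 183 184 183 183 181]
 [117 156 162 171 174 184 179 150 144 143 144 144 144 144 144 143 143 141 141 138 161 103 175 180 179 180 181 180]
 [114 185 178 179 180 176 145 141 143 143 144 144 145 144 143 143 143 141 140 139 136 161  95 181 181 177 181 180]
 [10
[... 4127 characters left out ...]
 130 130]
 [125 122 122 128 141 153 153 150 153 153 158 165 169 160 154 148 144 148 157 158 149 138 126 127 129 132 126 130]
 [128 125 124 125 129 138 145 151 156 161 167 169 170 168 164 161 157 156 154 150 140 130 127 128 132 133 130 131]
 [130 128 126 124 126 128 133 136 145 154 160 160 161 160 161 158 153 145 140 140 135 127 128 128 129 130 133 130]
 [132 130 128 127 126 126 123 130 133 138 141 142 144 146 143 138 131 129 134 142 143 135 131 130 131 131 132 129]
 [131 129 129 127 127 128 130 132 137 135 128 130 130 133 131 129 123 126 136 145 143 135 131 128 130 130 130 130]
 [129 131 130 130 127 129 131 138 143 137 130 128 128 128 128 127 126 128 132 137 138 131 130 129 129 130 129 133]]
```

step_arm([
  {"delta_pos": [0.7,-1.6,1],"dr": [1.1,-3.7,4.9],"fingers": 0.9},
  {"delta_pos": [1.5,-3.2,3],"dr": [2.2,-7.4,9.7],"fingers": 0.9},
  {"delta_pos": [2.2,-4.8,5],"dr": [3.3,-11,14.6],"fingers": 0.9},
  {"delta_pos": [3,-6.4,7.5],"dr": [4.4,-14.7,19.5],"fingers": 0.9},
  {"delta_pos": [3.8,-7.9,10.3],"dr": [5.5,-18.4,24.4],"fingers": 0.9},
])

```text
time: 21.2
tool_pos: [0.4453, 0.0917, 0.235]
tool_rot: [-3.14, 0.383, 2.963]
contact_force: [0.6, -0.6, -0.3]
opening: 0.0177
grip_force: 50.0
```

```bash
python3 - <<'E'
from plan2 import *
s=robot.observe();print(lippose(s),s['contact_force'],np.round(s['qpos'],2))
go(*tool(lf+[0,0,.15],PS,0))
im=viewer.read_camera('top')[:,:,::-1];cv2.imwrite('pics/t10.png',im)
np.set_printoptions(linewidth=330,threshold=100000)
l=lippose(s)[0];S=toolR(s)*rrel.inv();B=[l+S.apply([x,y,0]) for x,y in((0,.03),(0,-.03),(-.08,-.03),(-.08,.03))]
g=cv2.cvtColor(im,6).astype(np.float32);W=cv2.getPerspectiveTransform(proj('top',B).astype(np.float32),np.float32([[0,0],[23,0],[23,30],[0,30]]))
print('bed',cv2.warpPerspective(g,W,(24,31)).astype(int))
print('funnel',g[166:200:1,236:258].astype(int))
E
```

```text
(array([0.5610531 , 0.07036665, 0.20547256]), array([-10.23981477,   0.14988147,  -0.12508283])) [ 0.62499312 -0.55638649 -0.34407776] [ 0.11  0.02  1.97 -0.15  0.78 -1.19]
delta cm [1.29 4.13 4.84] dr [ 7.29 -0.14 18.37]
bed [[165 151 133 131 122 124 125 121 126 127 123 125 128 127 126 130 128 125 128 129 128 119 129 154]
 [137 140 168 177 165 168 173 172 175 172 167 168 173 176 174 176 169 167 170 174 176 162 140 138]
 [115 135 181 189 188 188 188 186 186 187 188 188 188 187 185 187 188 188 188 188 188 181 146 112]
 [ 99 139 176 186 187 185 186 186 186 186 186 186 186 186 186 186 186 185 186 186 186 183 158 100]
 [109 138 174 186 185 185 185 186 186 186 185 185 185 185 185 185 185 185 185 186 186 176 165 112]
 [120 132 175 186 185 185 185 185 185 186 185 185 185 185 185 185 185 185 185 185 187 164 159 131]
 [124 126 176 187 185 185 185 185 185 185 185 185 185 185 185 185 185 185 185 186 188 158 139 134]
 [119 121 178 188 186 185 185 185 185 186 186 186 185 185 185 186 185 185 185 186 188 163 125 119]
 [107 121 174 184 183 183 183 183 183 183 184 183 184 183 183 184 183 183 184 184 
[... 4597 characters left out ...]
8 108 107 108 107 108 107 107 107 107 112 108 147 158 138 127]
 [110 109 109 109 109 108 108 108 107 107 107 107 106  99 106 122 129 146 133 169 183 181]
 [112 104 104 106 106 106 105 105 105 105  99 104 127 131 138 159 156 175 182 181 179 179]
 [149 139 136 137 129 125 125 122 135 142 117 134 170 182 180 176 177 180 181 178 177 179]
 [185 187 183 180 171 165 164 161 177 187 150 161 180 179 178 177 178 179 178 179 180 179]
 [183 182 183 182 182 181 179 178 178 181 140 140 170 179 177 177 176 176 178 179 179 179]
 [182 180 180 182 182 180 180 180 179 179 148 145 169 177 175 175 175 176 179 178 176 177]
 [181 180 180 182 180 178 179 180 181 180 149 140 170 179 177 176 178 179 180 178 178 179]]
```

The bed reads uniform, so the scoop is empty. The funnel cone is clean and nuts show through the throat. Now placing the scoop.

step_arm([
  {"delta_pos": [0.3,1,0.5],"dr": [1.8,0,4.6],"fingers": 0.9},
  {"delta_pos": [0.6,2,1.5],"dr": [3.6,0,9.2],"fingers": 0.9},
  {"delta_pos": [1,3,2.7],"dr": [5.5,-0.1,13.8],"fingers": 0.9},
  {"delta_pos": [1.3,4.1,4],"dr": [7.3,-0.1,18.4],"fingers": 0.9},
  {"delta_pos": [1.3,4.1,4.8],"dr": [7.3,-0.1,18.4],"fingers": 0.9},
])

```text
time: 21.88
tool_pos: [0.4586, 0.1326, 0.1855]
tool_rot: [-3.139, 0.382, 2.623]
contact_force: [-0.1, -1.2, -0.4]
opening: 0.0178
grip_force: 50.0
```

```bash
python3 - <<'E'
from plan2 import *
s=robot.observe();print(lippose(s),s['contact_force'],np.round(s['qpos'],2))
go(*tool(lf+[0,0,.02],PS,0))
E
```

```text
(array([0.56054331, 0.07393567, 0.15580636]), array([-29.71366601,   0.20218771,  -0.16475037])) [-0.06030995 -1.19960949 -0.36866715] [ 0.3   0.2   1.93 -0.4   0.79 -0.5 ]
delta cm [ 4.78 -0.09 12.11] dr [-0.05 -0.2   0.33]
```

step_arm([
  {"delta_pos": [1.2,0,3],"dr": [0,-0.2,0],"fingers": 0.9},
  {"delta_pos": [2.4,0,6],"dr": [0,-0.2,0],"fingers": 0.9},
  {"delta_pos": [3.5,0,9],"dr": [0,-0.2,0],"fingers": 0.9},
  {"delta_pos": [4.3,0,11],"dr": [0,-0.2,0],"fingers": 0.9},
  {"delta_pos": [4.8,0,12.1],"dr": [0,-0.2,0],"fingers": 0.9},
])

```text
time: 22.5
tool_pos: [0.4585, 0.1305, 0.0546]
tool_rot: [-3.138, 0.386, 2.622]
contact_force: [0.1, 0.6, -1.1]
opening: 0.0175
grip_force: 50.0
```

```bash
python3 - <<'E'
from plan2 import *
s=robot.observe();print(lippose(s),s['contact_force'],np.round(s['qpos'],2))
go(*tool(lf,PS,0))
E
```

```text
(array([0.5605067 , 0.07155212, 0.02541722]), array([-29.7849872 ,  -0.01034513,  -0.21307055])) [ 0.06789225  0.63337383 -1.1125681 ] [ 0.3   0.43  2.08 -0.68  0.45 -0.15]
delta cm [0.75 0.08 1.79] dr [-0.12  0.01  0.28]
```

step_arm([
  {"delta_pos": [0.3,0,0.7],"dr": [-0.1,0,0],"fingers": 0.9},
  {"delta_pos": [0.5,0,1.2],"dr": [-0.1,0,0],"fingers": 0.9},
  {"delta_pos": [0.65,0,1.55],"dr": [-0.1,0,0],"fingers": 0.9},
  {"delta_pos": [0.72,0,1.7],"dr": [-0.1,0,0],"fingers": 0.9},
  {"delta_pos": [0.75,0,1.79],"dr": [-0.1,0,0],"fingers": 0.9},
], newtons=15)

```text
time: 23.12
tool_pos: [0.4579, 0.1312, 0.0361]
tool_rot: [3.14, 0.387, 2.62]
contact_force: [-0.8, 0.2, -0.3]
opening: 0.018
grip_force: 15.0
```

```bash
python3 - <<'E'
from plan2 import *
s=robot.observe();print(lippose(s),s['contact_force'],s['grip_force'])
E
```

```text
(array([0.55989445, 0.07238749, 0.00702924]), array([-29.80520846,  -0.05777833,   0.01354511])) [-0.79861133  0.18329858 -0.27070252] 14.998489022254944
```

Down to about 1 mm. A last small lowering, then a gentle release.

step_arm([
  {"delta_pos": [0.02,0,0.05],"dr": [0,0,0],"fingers": 0.9},
  {"delta_pos": [0.04,0,0.1],"dr": [0,0,0],"fingers": 0.9},
  {"delta_pos": [0.06,0,0.14],"dr": [0,0,0],"fingers": 0.9},
  {"delta_pos": [0.06,0,0.14],"dr": [0,0,0],"fingers": 0.9},
  {"delta_pos": [0.06,0,0.14],"dr": [0,0,0],"fingers": 0.9},
], newtons=8)

```text
time: 23.75
tool_pos: [0.4577, 0.1314, 0.0349]
tool_rot: [3.14, 0.387, 2.62]
contact_force: [-2.6, 0.7, 5.2]
opening: 0.0178
grip_force: 8.0
```

step_arm([
  {"delta_pos": [0,0,0],"dr": [0,0,0],"fingers": 0.55},
  {"delta_pos": [0,0,0],"dr": [0,0,0],"fingers": 0.3},
  {"delta_pos": [0,0,0],"dr": [0,0,0],"fingers": 0.1},
  {"delta_pos": [0,0,0],"dr": [0,0,0],"fingers": 0},
  {"delta_pos": [0,0,0],"dr": [0,0,0],"fingers": 0},
])

```text
time: 24.38
tool_pos: [0.4577, 0.1312, 0.0344]
tool_rot: [3.141, 0.386, 2.62]
contact_force: [0.0, 1.0, 0.2]
opening: 0.0456
grip_force: 0.0
```

step_arm([
  {"delta_pos": [0,0,-1],"dr": [0,0,0],"fingers": 0},
  {"delta_pos": [0,0,-3],"dr": [0,0,0],"fingers": 0},
  {"delta_pos": [0,0,-6],"dr": [0,0,0],"fingers": 0},
  {"delta_pos": [-1,0,-11],"dr": [0,0,0],"fingers": 0},
  {"delta_pos": [-3,0,-16],"dr": [0,0,0],"fingers": 0},
])

```text
time: 25.0
tool_pos: [0.428, 0.1479, 0.1955]
tool_rot: [3.141, 0.384, 2.622]
contact_force: [1.9, 0.0, 0.4]
opening: 0.0461
grip_force: 0.0
```

step_arm([
  {"delta_pos": [0,-5,-3],"dr": [0,0,0],"fingers": 0},
  {"delta_pos": [0,-10,-5],"dr": [0,0,0],"fingers": 0},
  {"delta_pos": [0,-16,-5],"dr": [0,0,0],"fingers": 0},
  {"delta_pos": [0,-22,-5],"dr": [0,0,0],"fingers": 0},
  {"delta_pos": [0,-28,-5],"dr": [0,0,0],"fingers": 0},
])

```text
time: 25.62
tool_pos: [0.2878, -0.0616, 0.2403]
tool_rot: [3.14, 0.381, 2.621]
contact_force: [0.4, -1.4, -0.6]
opening: 0.0461
grip_force: 0.0
```

```bash
python3 - <<'E'
from plan2 import *
s=robot.observe();print(s['time'],s['tool_pos'],s['contact_force'],s['opening'])
im=viewer.read_camera('top')[:,:,::-1];cv2.imwrite('pics/t11.png',im);sd=viewer.read_camera('side')[:,:,::-1];cv2.imwrite('pics/s11.png',sd)
for n,x in(('top0',im),('side0',sd)):
    d=cv2.absdiff(cv2.imread(f'pics/{n}.png'),np.ascontiguousarray(x)).max(2)>45
    c,l,st,ce=cv2.connectedComponentsWithStats(cv2.morphologyEx(d.astype(np.uint8),2,np.ones((2,2))))
    print(n,[(st[i].tolist(),ce[i].round().astype(int).tolist()) for i in range(1,c) if st[i,4]>8])
S=R.from_euler('z',-29.8,degrees=True);l=np.array([.5599,.0724,.006]);B=proj('top',[l+S.apply(v) for v in([0,.031,0],[0,-.031,0],[-.08,-.031,.024],[-.08,.031,.024],[-.1406,0,.0572])]);print('expected lip/wall/handle end',B.round(1).tolist())
g=cv2.cvtColor(im,6);np.set_printoptions(linewidth=300,threshold=10000)
x0,y0=B.min(0).astype(int)-4;x1,y1=B.max(0).astype(int)+5;print(x0,y0);print(g[y0:y1,x0:x1])
E
```

```text
25.625 [ 0.28784514 -0.06161256  0.24031848] [ 0.42728323 -1.41849014 -0.57493654] 0.04614417826814326
top0 [([234, 152, 23, 29, 409], [244, 165]), ([234, 186, 23, 15, 123], [246, 197]), ([370, 190, 18, 20, 169], [378, 199]), ([226, 212, 18, 48, 805], [235, 236]), ([271, 224, 16, 20, 138], [278, 234]), ([256, 254, 121, 142, 6316], [312, 316]), ([128, 269, 142, 71, 4383], [190, 308]), ([68, 319, 90, 81, 3354], [119, 357]), ([54, 332, 9, 8, 47], [58, 336]), ([207, 339, 17, 30, 172], [213, 352]), ([295, 344, 50, 40, 1025], [319, 362]), ([232, 363, 11, 10, 59], [237, 367]), ([39, 371, 26, 19, 333], [51, 379]), ([211, 374, 14, 12, 68], [218, 380]), ([346, 379, 7, 11, 59], [349, 385]), ([293, 383, 11, 17, 69], [298, 390]), ([327, 382, 8, 5, 21], [330, 384]), ([33, 386, 20, 14, 131], [43, 393]), ([339, 387, 5, 3, 11], [341, 388]), ([217, 388, 27, 12, 214], [229, 395]), ([326, 393, 9, 7, 49], [330, 396]), ([349, 394, 9, 6, 39], [353, 397])]
side0 [([310, 0, 24, 21, 256], [319, 10]), ([451, 0, 3, 4, 12], [452, 2]), ([457, 0, 9, 5, 27], [461, 2]), ([473, 0, 22, 14, 177], [485, 5]), ([339, 4, 5
[... 9023 characters left out ...]
79 178 179 180 180 174  91  57]
 [176 178 181 146 106  58  16   4  83 167 182 181 121 164 178 177 177 177 176 177 178 177 178 179 179 177 179 179 178 179 180 179 180 178 178 179 180 183 133  72  65]
 [176 177 176 178 165 139 103 116 149 174 180 181 130 166 178 175 174 175 176 176 178 176 177 180 180 178 178 179 178 179 181 180 178 177 179 179 180 173  90  63 103]
 [173 175 175 174 177 180 164 176 180 177 175 178 129 157 176 176 174 174 174 176 177 177 179 179 178 178 178 177 177 178 179 179 177 178 180 181 183 134  75 104 138]
 [171 173 175 174 175 177 177 180 178 177 173 176 129 147 173 175 175 174 175 176 175 176 178 177 177 179 178 177 177 178 178 178 177 178 180 182 175  89  86 136 142]]
```

```bash
python3 -c "
from cell import robot
print(robot.hand_in())"
```

```text
the job is handed in; nothing more can be done
None
```

I handed the job in at about 26 s: the eraser is flat on the desk, the nuts are in the jar, and the empty scoop stands level. Before-and-after pictures show no sign the jar moved. No nuts show in the scoop, on the funnel cone or on the visible desk, but I could not count all five in the jar.

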